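# Cure the resin medallions in the UV box

## Robot

A 6-joint arm with a two-finger parallel gripper is mounted at the origin on the work surface. World frame = base frame: x ahead of the robot, y to its left, z up, the work surface at z = 0. Lengths are in m, angles in rad, forces in N, time in s.
With the tool pointing down it reaches from about 0.425 to 0.95 m from the base axis. Payload 3.5 kg.
Tool frame: the origin (TCP) lies midway between the tips of the shut fingers; the grasp point (between the pads) lies 19 mm behind it; z points along the fingers, y is the line along which they close (so a half turn about z gives the same grasp; the last joint's range is limited). The gripper opens to 85 mm and grips with 20 to 120 N. Pads are 22 mm wide; open, the fingers measure 114 mm over their backs; the gripper's body (76 mm by 85 mm) begins 54 mm behind the grasp point. The pads swing forward as they close: fully open they stand 13 mm farther back than shut.
Start: joints at [-1.471, 0.286, 1.577, -0, 1.279, -0.15], TCP at [0.167, -0.654, 0.231] pointing down, gripper open.
Joint ranges: [-2.77, 2.77], [-0.9, 2.22], [0.21, 2.48], [-1.53, 4.67], [0.24, 2.81], [-2.84, 2.84]. Speed limits (rad/s): [2.79, 2.79, 3.14, 3.14, 3.14, 3.14].

## Interface

Orientations are given as a unit quaternion [x, y, z, w].
In Python, from plant import * gives the robot as it stands.
- The arm moves only by the tool move_arm, never from a script. Its argument "moves" is a list of rows, each a list of 3 entries, a list of its own where there are three numbers: the opening, from 0 (shut) to 1 (fully open), then the shift along the tool's x, y, z in m, then the turn, a rotation vector about the tool's x, y, z in rad. A call has exactly 10 rows; each row shifts and turns the commanded pose from where the row before left it, along the tool's axes as they then stand; what a row does not reach is not made up. A row lasts 1/12 s, in which the tool goes at most 41.7 mm and 7.16 degrees, less where a joint would pass 70% of its speed; a pose out of reach is approached as far as the arm can. A call is refused whole if a number of a shift passes 0.0417 or a number of a turn 0.125, either way. A call with a gripper value outside its range is refused whole. The fingers move at their own pace and stop on an object; "grip_force" is the grip in N (left out, the last holds). Time passes only in rows, so rows that do not move let the fingers close, or fill a call up. It gives the time, the measured TCP pose, the force, the opening and the grip force at its end, in the units of the state.
- get_state(): the state, without advancing time (a new reading comes with each control period).
- read_camera(name): name is "scene" or "top" or "wrist"; returns the picture (384x512x3 uint8, red, green, blue); there is no depth.
- camera_params(name): a dict with "fx", "fy", "cx", "cy" (pixels), "rvec" (rotation vector, rad) and "tvec" (3), from world to camera coordinates, as OpenCV has them; the wrist camera has in their place "tool_from_camera" (4x4, takes a point from camera to tool coordinates, whose origin is the TCP and whose axes are the flange's). Camera axes: x right, y down, z forward; pixel columns grow to the right and rows downward; lengths in m; the calibration is good to about 2 mm. The wrist camera is an equidistant fisheye: a pixel r from the principal point sees the ray r / f radians off the axis. A picture is of the moment at which its call begins: read the wrist's pose just before it. camera_params takes no time and is no camera call.
- sign_off(): hands the job in; it is judged then, once.
The state is a dict: "time": time; "qpos": joint angles; "dq": joint speeds; "joint_efforts": joint torques, N m; "eef_pos": TCP position; "tcp_rot": TCP orientation; "contact_force": force on the tool from outside, world axes, zero at the start; "wrist_torque": the same for the moment, N m; "opening": opening from 0.0 (shut) to 1.0 (fully open); "finger_force": force on a finger pad.
Only numpy, scipy, OpenCV 4.12 (cv2) and the standard library are available. Lean on these libraries where they do the work, as an engineer would, in place of code of your own. Each camera call takes 0.05 s, during which the arm holds its last target. There are 200 camera calls.

## Task

Cure all the resin medallions lying on the green cutting sheet: slide the curing box's thumb latch so that its lid springs open, lay every medallion face up and flat in a jig pocket of its own (any pocket), and press the lid shut until the latch snaps home. Only then, over on the controller, lift the red guard fully, flip the lamp toggle on, and close the guard again; never have the lamp on while the lid is open. Leave the other things on the table where they are.

Things in the scene. Friction and masses are not known exactly. Their poses are not given: they have to be found in the camera images.
- curer: UV curing box, fixed, 82 mm high white case; origin under it, x to its back (front faces the robot), y to its left, z up. Case x -125..+115, y +-115 mm. Open chamber under the lid x -88..+52, y +-100 mm, rim 82 mm up; in it a black jig plate, top 42 mm above the table, with four round pockets 45 mm wide, 5 mm deep
- nest0 (a point): centre of the floor of jig pocket 0 (37 mm above the table), front left as seen from the robot; pockets lie 60 mm apart front to back and 80 mm apart side to side
- nest1 (a point): centre of the floor of jig pocket 1 (37 mm above the table), front right as seen from the robot; pockets lie 60 mm apart front to back and 80 mm apart side to side
- nest2 (a point): centre of the floor of jig pocket 2 (37 mm above the table), rear left as seen from the robot; pockets lie 60 mm apart front to back and 80 mm apart side to side
- nest3 (a point): centre of the floor of jig pocket 3 (37 mm above the table), rear right as seen from the robot; pockets lie 60 mm apart front to back and 80 mm apart side to side
- lid (a joint): lid of the curing box, rad: 0 shut, 1.6 standing open, under 0.02 when latched. Amber panel 222 mm wide, hinged at the back; its front edge is 154 mm from the axis, where a 22 mm wide tongue reaches 27 mm on under the latch. Springs throw it open once unlatched (1 N at its front when shut). Swing it over and press its front down with 5 to 8 N: the latch snaps over by itself
- lid_hinge (a point): middle of the lid's hinge axis (along the curing box's y), 86 mm above the table; the lid's outer face lies 2 mm outside the axis (3 mm at the frame)
- latch (a joint): travel of the thumb latch on the box's front sill, m: 0 home, 0.012 at its stop. A steel bolt, 18 mm wide, that slides to the box's left (+y) against a light spring (1.5 N at home, 3 N at the stop) and returns by itself. From 0.007 on it is clear of the lid's tongue and the lid is free
- latch_grip (a point): middle of the top of the latch's orange thumb rib, 110 mm above the table and 58 mm left of the box's middle; the rib is 18 mm (x) by 9 mm (y) and 16 mm high, on the bolt's flat top (94 mm above the table). Moves with the latch
- controller: lamp controller, fixed, left or right of the curing box: grey case 150 (x) x 170 (y) x 70.5 mm high; origin under its middle, x to its back (front faces the robot), y to its left, z up. On top a guarded toggle in a yellow field at x -5, y -35 mm, and a red stop button, 32 mm wide, 90 mm above the table, at x -35, y +55 mm
- guard (a joint): red hood over the toggle, rad: 0 closed, 1.8 open; 72 mm long (x), 40 mm wide, flat top 114 mm above the table when closed; hinged at its rear end, the front swings up and back. Flat sides 38 mm deep can be gripped from above near the front end (50 mm from the hinge) and turn between the fingers. Stays at any angle (0.5 N at the front turns it). Clears the toggle both ways
- guard_hinge (a point): middle of the guard's hinge axis (along the controller's y), 78.5 mm above the table, 37 mm behind the toggle; the hood's outer top face lies 36 mm outside the axis
- toggle (a joint): lamp toggle, rad: 0 off (leaning to the controller's front), 0.9 on (leaning to the rear, towards the guard's hinge). Over-centre: it snaps to the nearer end (middle 0.45); about 2 N at the tip starts it
- toggle_tip (a point): centre of the toggle's 9 mm ball end; the toggle is a steel bat 7 mm thick, 28 mm long from its pivot, which lies 76.5 mm above the table; the tip is 102 mm above the table. Moves with the toggle
- medal0: wooden medallion, a flat disc 40 mm in diameter and 16 mm thick, 18 to 35 g, with a round blue resin face on top; origin at the centre of its underside, z up through the face. Lies face up on the green cutting sheet; two to four of the four are there, the others absent
- medal1: wooden medallion, a flat disc 40 mm in diameter and 16 mm thick, 18 to 35 g, with a round red resin face on top; origin at the centre of its underside, z up through the face. Lies face up on the green cutting sheet; two to four of the four are there, the others absent
- medal2: wooden medallion, a flat disc 40 mm in diameter and 16 mm thick, 18 to 35 g, with a round green resin face on top; origin at the centre of its underside, z up through the face. Lies face up on the green cutting sheet; two to four of the four are there, the others absent
- medal3: wooden medallion, a flat disc 40 mm in diameter and 16 mm thick, 18 to 35 g, with a round yellow resin face on top; origin at the centre of its underside, z up through the face. Lies face up on the green cutting sheet; two to four of the four are there, the others absent
- paper_cup: paper cup, 72 mm wide, 85 mm high; not part of the job. Origin at its underside
- bead_cup: small blue cup, 60 mm wide, 60 mm high; not part of the job. Origin at its underside
- resin_bottle: amber resin bottle, 48 mm wide, 120 mm high; not part of the job. Origin at its underside
- tape_roll: roll of yellow tape, 60 mm wide, 24 mm high, lying flat; not part of the job. Origin at its underside
- phone: black phone, 145 x 70 x 9 mm; not part of the job. Origin at its underside
- scissors: scissors with yellow handles, 165 mm long, lying flat, 10 mm high; not part of the job. Origin at its underside, where the blades cross
There are look-alikes about, which are no part of the job. What is shaped like the controller but pink is not meant.

How it is judged:
On the way, in this order (a step that is already met when the one before it is completed fails the run):
1. the latch is slid and the lid stands open (above 1.3 rad) (value of joint lid above 1.3 rad), for 0.2 s.
2. every medallion lies flat in a pocket (within 5.5 mm of its centre) and the lid is shut and latched, the guard still closed ((distance between medal0 and nest0 below 0.0055 m or distance between medal0 and nest1 below 0.0055 m or distance between medal0 and nest2 below 0.0055 m or distance between medal0 and nest3 below 0.0055 m) and angle between each of medal0, medal1, medal2, medal3's own z axis and vertical below 0.12 rad and (distance between medal1 and nest0 below 0.0055 m or distance between medal1 and nest1 below 0.0055 m or distance between medal1 and nest2 below 0.0055 m or distance between medal1 and nest3 below 0.0055 m) and (distance between medal2 and nest0 below 0.0055 m or distance between medal2 and nest1 below 0.0055 m or distance between medal2 and nest2 below 0.0055 m or distance between medal2 and nest3 below 0.0055 m) and (distance between medal3 and nest0 below 0.0055 m or distance between medal3 and nest1 below 0.0055 m or distance between medal3 and nest2 below 0.0055 m or distance between medal3 and nest3 below 0.0055 m) and value of joint lid below 0.025 rad and value of joint latch below 0.004 m and value of joint guard below 0.15 rad), for 0.2 s.
3. the guard is lifted (above 1.2 rad) (value of joint guard above 1.2 rad), for 0.1 s.
4. the toggle is flipped on (above 0.75 rad) under the lifted guard (above 0.8 rad) (value of joint toggle above 0.75 rad and value of joint guard above 0.8 rad), for 0.1 s.
At the end, for the whole second after the job is handed in: Every medallion present lies flat (tilt under 0.12 rad), its underside's centre within 5.5 mm of the floor centre of a pocket; the lid is shut and latched (lid below 0.025 rad, latch within 4 mm of home); the toggle is on (above 0.75 rad) and the guard closed (below 0.1 rad) ((distance between medal0 and nest0 below 0.0055 m or distance between medal0 and nest1 below 0.0055 m or distance between medal0 and nest2 below 0.0055 m or distance between medal0 and nest3 below 0.0055 m) and angle between each of medal0, medal1, medal2, medal3's own z axis and vertical below 0.12 rad and (distance between medal1 and nest0 below 0.0055 m or distance between medal1 and nest1 below 0.0055 m or distance between medal1 and nest2 below 0.0055 m or distance between medal1 and nest3 below 0.0055 m) and (distance between medal2 and nest0 below 0.0055 m or distance between medal2 and nest1 below 0.0055 m or distance between medal2 and nest2 below 0.0055 m or distance between medal2 and nest3 below 0.0055 m) and (distance between medal3 and nest0 below 0.0055 m or distance between medal3 and nest1 below 0.0055 m or distance between medal3 and nest2 below 0.0055 m or distance between medal3 and nest3 below 0.0055 m) and value of joint lid below 0.025 rad and value of joint latch below 0.004 m and value of joint toggle above 0.75 rad and value of joint guard below 0.1 rad); the robot touches nothing.
It fails at once if the lamp is switched on while the lid is not shut (value of joint toggle above 0.45 rad and value of joint lid above 0.06 rad).
It fails at once if one of the other things on the table is moved more than 3 cm (distance of any of paper_cup, bead_cup, resin_bottle, tape_roll, phone, scissors from where it was at the start of the episode above 0.03 m).
Of medal0, medal1, medal2, medal3 only 2 to 4 are there at a start; the rules pass over those that are not, and their reading is None.
At some moment in a run one of medal0, medal1, medal2, medal3 may be knocked a few centimetres aside while the robot is not near it.
Once in a run the grip may slacken for a moment while it holds something.
It also fails if it takes over 210 s, if anything falls off the work surface, if the arm or the gripper's body presses on something with over 40 N, if the wrist force passes 120 N, or if a joint passes its speed limit or range.

## Working session

There is one attempt and no reset: what is moved stays moved. The work goes in short steps, Python scripts to look and compute and a tool call to move; the robot and the scene stay as the last step left them, time stands still between calls to the robot, and variables do not carry over. Pictures are saved under pics/ and viewed, at most 14 in all, crops included, and the job is handed in when it is done.

Besides the shell and the picture viewer there is one more tool, called after "Request:" as name(argument=value, ...), one argument or row to a line, values as JSON. move_arm: Moves the arm, as the interface text tells. Its arguments: {"type":"object","properties":{"moves":{"type":"array"},"grip_force":{"type":"number"}},"required":["moves"]}

```bash
ls; mkdir -p pics; python3 - <<'E'
from plant import *
import cv2,numpy as np
s=get_state();print(s)
for n in("scene","top"):
    im=read_camera(n);cv2.imwrite(f"pics/{n}0.png",im[:,:,::-1]);print(n,camera_params(n))
print(camera_params("wrist"))
E
```

```text
pics
{'time': 0.0, 'qpos': array([-1.47100461e+00,  2.87212591e-01,  1.57817651e+00,  4.11293407e-05,
        1.27859001e+00, -1.49990525e-01]), 'dq': array([ 0.00011834,  0.00208412, -0.00099208, -0.00048981,  0.00033106,
       -0.00067548]), 'joint_efforts': array([-9.08184802e-06, -4.05982733e+01, -2.92624694e+01, -2.87279363e-04,
        5.82877983e-03,  9.90398057e-07]), 'eef_pos': array([ 0.16683392, -0.65338349,  0.22991615]), 'tcp_rot': array([ 9.92211270e-01,  1.24560713e-01,  4.96257492e-05, -1.19235484e-03]), 'contact_force': array([-0.45708241, -0.20499404, -0.63075157]), 'wrist_torque': array([-0.01218802,  0.0002778 , -0.00178976]), 'finger_force': 0.0, 'opening': 1.0005961061431443}
scene {'fx': 484.61602777529953, 'fy': 484.61602777529953, 'cx': 251.33957258220002, 'cy': 190.31800382969206, 'rvec': array([ 2.17170313,  1.2373337 , -0.42099223]), 'tvec': array([-0.27041484, -0.24455125,  1.82894888])}
top {'fx': 373.06727346236715, 'fy': 373.06727346236715, 'cx': 260.02810939099567, 'cy': 190.84569360784892, 'rvec': array([ 2.16895764, -2.13925022,  0.15385316]), 'tvec': array([-0.00600198,  0.49147083,  1.00276092])}
{'fx': 297.3186396354542, 'fy': 297.3186396354542, 'cx': 260.62594407815334, 'cy': 194.09068719867636, 'tool_from_camera': array([[-1.73875852e-04, -9.49784773e-01, -3.12903906e-01,
         7.96920853e-02],
       [ 9.99999058e-01, -5.91168860e-04,  1.23874290e-03,
         1.95588598e-03],
       [-1.36151819e-03, -3.12903396e-01,  9.49783981e-01,
        -1.42639604e-01],
       [ 0.00000000e+00,  0.00000000e+00,  0.00000000e+00,
         1.00000000e+00]])}
```

View pics/top0.png

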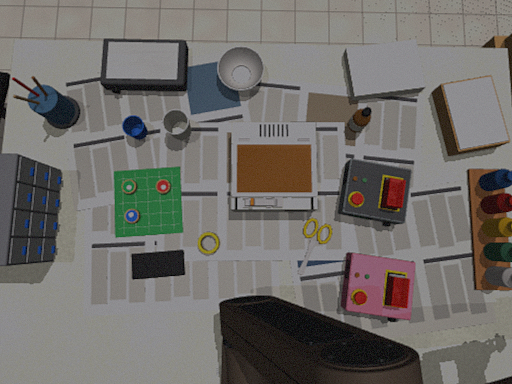

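View pics/scene0.png

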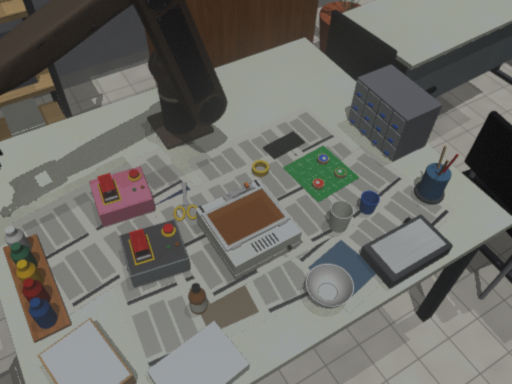

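The top view shows the curing box at about (274,168). The grey controller with the red guard is at (375,190), and the pink look-alike is at (380,287). Three medallions are on the green sheet: green (129,187), red (163,187) and blue (132,216). I'll measure and confirm these in an enlarged crop.

```bash
cat > h.py <<'E'
import cv2,numpy as np
from scipy.spatial.transform import Rotation as R
from plant import *
def pose():
    s=get_state();return np.array(s['eef_pos']),R.from_quat(s['tcp_rot']),s
def ray(n,uv,P=None):
    c=camera_params(n)
    x=(uv[0]-c['cx'])/c['fx'];y=(uv[1]-c['cy'])/c['fy']
    if n=="wrist":
        t=np.hypot(x,y);k=np.sin(t)/t if t>1e-9 else 1
        d=np.array([x*k,y*k,np.cos(t)]);T=c['tool_from_camera']
        p,r=P;return p+r.apply(T[:3,3]),r.apply(T[:3,:3]@d)
    r=R.from_rotvec(c['rvec']).inv()
    return r.apply(-c['tvec']),r.apply([x,y,1])
def onz(n,uv,z,P=None):
    o,d=ray(n,uv,P);return o+d*(z-o[2])/d[2]
def proj(n,X,P=None):
    c=camera_params(n);X=np.asarray(X,float)
    if n=="wrist":
        p,r=P;T=c['tool_from_camera'];q=T[:3,:3].T@(r.inv().apply(X-p)-T[:3,3])
        t=np.arctan2(np.hypot(q[0],q[1]),q[2]);h=np.hypot(q[0],q[1]);k=t/h if h>0 else 0
        return np.array([c['cx']+c['fx']*q[0]*k,c['cy']+c['fy']*q[1]*k])
    q=R.from_rotvec(c['rvec']).apply(X)+c['tvec']
    return np.array([c['cx']+c['fx']*q[0]/q[2],c['cy']+c['fy']*q[1]/q[2]])
def blobs(im,lo,hi,amin=20,roi=None):
    h=cv2.cvtColor(im,cv2.COLOR_RGB2HSV);m=cv2.inRange(h,np.array(lo),np.array(hi))
    if roi: 
        k=np.zeros_like(m);k[roi[1]:roi[3],roi[0]:roi[2]]=255;m&=k
    n,l,s,c=cv2.connectedComponentsWithStats(m)
    return [(c[i],s[i],l==i) for i in range(1,n) if s[i,4]>=amin]
E
python3 - <<'E'
from h import *
im=cv2.imread("pics/top0.png");cv2.imwrite("pics/top0c.png",cv2.resize(im[110:330,105:425],None,fx=2.5,fy=2.5,interpolation=cv2.INTER_CUBIC))
rgb=im[:,:,::-1].copy()
for name,lo,hi in[("green sheet",(55,100,60),(85,255,255)),("blue",(105,120,60),(125,255,255)),("red",(0,150,80),(6,255,255)),("red2",(172,120,80),(179,255,255)),("amber",(8,140,60),(18,255,255)),("yellow",(22,140,90),(32,255,255))]:
    for c,s,m in blobs(rgb,lo,hi,25,(100,100,430,330)):print(name,c.round(1),s,onz("top",c,0.0).round(3),cv2.minAreaRect(np.argwhere(m)[:,::-1].astype(np.float32)))
E
```

```text
green sheet [148.6 202.6] [ 114  167   69   70 3621] [0.458 0.318 0.   ] ((147.0600128173828, 201.58001708984375), (66.28666687011719, 67.61795806884766), 86.8201675415039)
green sheet [127.9 185.7] [123 181  11  11  69] [0.505 0.379 0.   ] ((128.0, 186.00001525878906), (9.899494171142578, 9.899495124816895), 45.0)
blue [134.2 127.6] [123 116  21  21 182] [0.678 0.371 0.   ] ((132.50001525878906, 125.50001525878906), (19.798988342285156, 19.798988342285156), 45.0)
blue [131.4 216. ] [126 210  11  12  71] [0.419 0.364 0.   ] ((131.25, 215.75001525878906), (9.899494171142578, 10.60660171508789), 45.0)
red [395.6 192.9] [387 179  19  29 357] [ 0.496 -0.389  0.   ] ((395.7026062011719, 192.61337280273438), (15.951830863952637, 27.419906616210938), 7.431407928466797)
red [161.8 183.2] [157 180  11   8  35] [0.514 0.283 0.   ] ((161.82998657226562, 183.30999755859375), (6.505383014678955, 10.60660171508789), 81.8698959350586)
red [356.9 198.4] [351 193  12  12  76] [ 0.478 -0.277  0.   ] ((356.7500305175781, 198.25001525878906), (9.899494171142578, 10.60660171508789), 45.0)
red [399.8 292.
[... 887 characters left out ...]
ow [310.4 227.8] [304 218  14  20 114] [ 0.393 -0.144  0.   ] ((310.5, 227.5), (19.0, 13.0), 90.0)
yellow [324.4 233.6] [317 224  15  20 109] [ 0.377 -0.183  0.   ] ((324.17645263671875, 233.7941436767578), (12.854387283325195, 19.887920379638672), 14.03624439239502)
yellow [208.1 242.7] [198 233  21  21 170] [0.347 0.145 0.   ] ((208.0, 243.0), (20.0, 20.0), 90.0)
yellow [390.6 279.5] [383 270  24  35 100] [ 0.252 -0.366  0.   ] ((394.3968200683594, 287.6866760253906), (21.094308853149414, 34.47858428955078), 4.969740867614746)
yellow [355.9 292.3] [351 289  15  10  37] [ 0.216 -0.269  0.   ] ((356.8788757324219, 292.5850524902344), (6.605214595794678, 14.86173152923584), 68.96248626708984)
```

View pics/top0c.png

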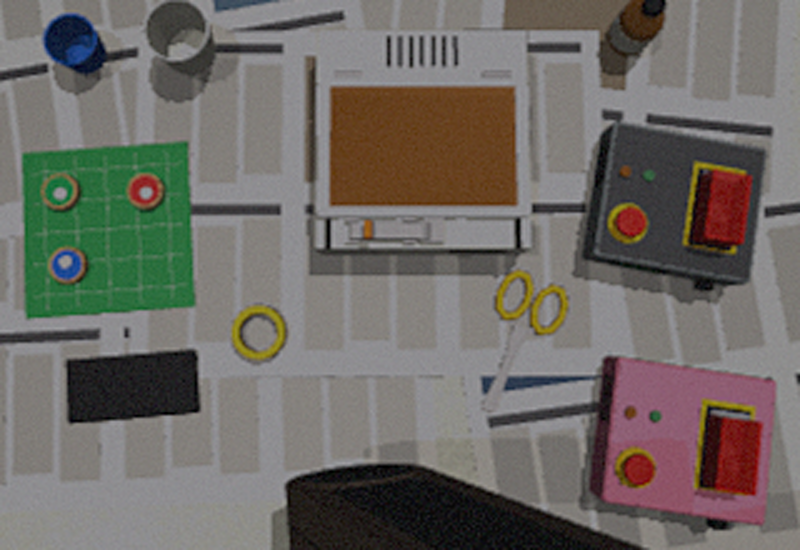

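The crop confirms three medallions (green, red, blue), the white box with its orange thumb rib at crop (367,229), and the grey controller as the one meant. The pink one is the excluded look-alike. I'm moving in to look at the box with the wrist camera.

Request:
move_arm(
  moves=[
    [1,[0,0,0],[0,0,0.125]],
    [1,[0,0,0],[0,0,0.125]],
    [1,[0.016,-0.036,0],[0,0,0]],
    [1,[0.016,-0.036,0],[0,0,0]],
    [1,[0.016,-0.036,0],[0,0,0]],
    [1,[0.016,-0.036,0],[0,0,0]],
    [1,[0.016,-0.036,0],[0,0,0]],
    [1,[0.016,-0.036,0],[0,0,0]],
    [1,[0.016,-0.036,0],[0,0,0]],
    [1,[0.016,-0.036,0],[0,0,0]],
  ],
)

```text
time: 0.93
eef_pos: [0.2952, -0.364, 0.2308]
tcp_rot: [1.0, -0.0, -0.0, -0.0]
contact_force: [0.6, -0.3, -0.3]
opening: 1.001
finger_force: 0.0
```

Request:
move_arm(
  moves=[
    [1,[0.016,-0.036,0],[0,0,0]],
    [1,[0.016,-0.036,0],[0,0,0]],
    [1,[0.016,-0.036,0],[0,0,0]],
    [1,[0.016,-0.036,0],[0,0,0]],
    [1,[0.016,-0.036,0],[0,0,0]],
    [1,[0.016,-0.036,0],[0,0,0]],
    [1,[0.016,-0.036,0],[0,0,0]],
    [1,[0.016,-0.036,0],[0,0,0]],
    [1,[0.016,-0.036,0],[0,0,0]],
    [1,[0.016,-0.02,0],[0,0,0]],
  ],
)

```text
time: 1.77
eef_pos: [0.4549, -0.0186, 0.231]
tcp_rot: [1.0, 0.001, -0.0, -0.001]
contact_force: [1.4, 0.2, 0.5]
opening: 0.999
finger_force: 0.0
```

```bash
python3 - <<'E'
from h import *
p,r,s=pose();print(p,s['tcp_rot'],s['qpos'],s['time'])
im=read_camera("wrist");cv2.imwrite("pics/w1.png",im[:,:,::-1]);np.save("w1.npy",np.r_[p,s['tcp_rot']])
im=read_camera("top");cv2.imwrite("pics/top1.png",im[:,:,::-1])
for n,uv,z in[("latch",(251.8,201.6),.108),("amb fl",(237,191.5),.088),("amb fr",(310.5,191.5),.088),("amb bl",(237,145),.088),("red",(163,187),.014),("green",(129,186.7),.014),("blue",(131.8,216),.014)]:print(n,onz("top",uv,z).round(4))
E
```

```text
[ 0.45488672 -0.01861385  0.23098449] [ 9.99999100e-01  1.20510604e-03 -2.09811570e-04 -5.51021382e-04] [-2.64915721e-01 -2.17179122e-01  2.09490642e+00  9.99388528e-04
  1.26456018e+00  1.30316877e+00] 1.7667
latch [0.4532 0.0219 0.108 ]
amb fl [0.4814 0.0616 0.088 ]
amb fr [ 0.4842 -0.1318  0.088 ]
amb bl [0.6069 0.0643 0.088 ]
red [0.5012 0.2752 0.014 ]
green [0.5007 0.3712 0.014 ]
blue [0.418  0.3583 0.014 ]
```

View pics/w1.png

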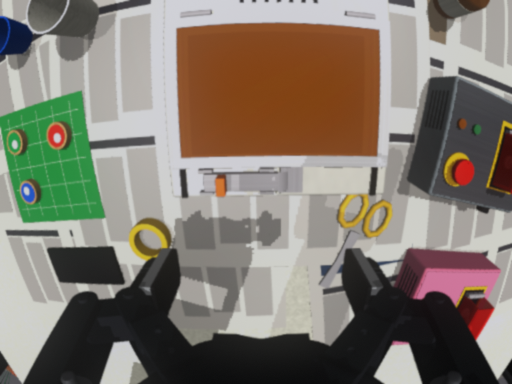

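The wrist view shows the box with its lid shut, the orange rib at (220,186), the controller on the right and the medallions at the upper left. Next I'll compute the box frame.

```bash
python3 - <<'E'
from h import *
a=np.load("w1.npy");P=(a[:3],R.from_quat(a[3:]))
im=cv2.imread("pics/w1.png")[:,:,::-1].copy()
for c,s,m in blobs(im,(5,150,120),(18,255,255),40,(170,10,390,210)):
    q=np.argwhere(m)[:,::-1]
    print("amber",c,s)
    for k in((1,1),(-1,1),(1,-1),(-1,-1)):
        u=q[np.argmax(q@np.array(k))];z=.087 if s[4]>1000 else .110
        print(u,onz("wrist",u,z,P).round(4))
t=cv2.imread("pics/top1.png")[:,:,::-1].copy()
for c,s,m in blobs(im,(0,0,150),(179,60,255),400,(150,0,400,215)):print("white",c.round(),s)
cv2.imwrite("pics/w1c.png",cv2.resize(cv2.imread("pics/w1.png")[130:215,160:400],None,fx=3.3,fy=3.3,interpolation=cv2.INTER_CUBIC))
E
```

```text
amber [277.84924428  89.74087889] [  178    24   201   132 25737]
[375 154] [ 0.4843 -0.1383  0.087 ]
[182 155] [0.4817 0.0579 0.087 ]
[377  31] [ 0.611  -0.1358  0.087 ]
[178  29] [0.6084 0.0592 0.087 ]
amber [220.13836478 186.50314465] [216 178  10  18 159]
[224 195] [0.4473 0.0135 0.11  ]
[217 195] [0.4473 0.0202 0.11  ]
[223 178] [0.4638 0.0139 0.11  ]
[217 178] [0.4638 0.0195 0.11  ]
white [268. 118.] [  150     0   250   215 24798]
```

View pics/w1c.png

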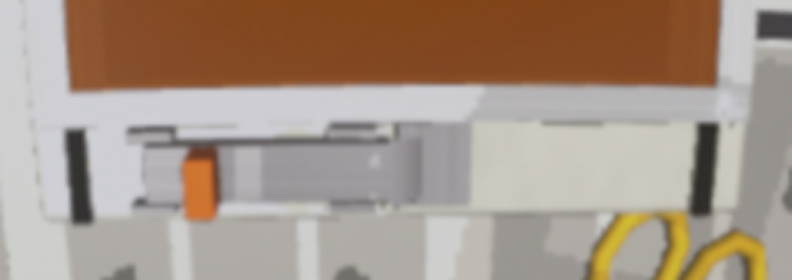

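Request:
move_arm(
  moves=[
    [0.4,[-0.001,-0.0072,0.02],[0,0,0]],
    [0.4,[-0.001,-0.0072,0.02],[0,0,0]],
    [0.4,[-0.001,-0.0072,0.02],[0,0,0]],
    [0.4,[-0.001,-0.0072,0.02],[0,0,0]],
    [0.4,[-0.001,-0.0072,0.02],[0,0,0]],
    [0.4,[0,0,0.016],[0,0,0]],
    [0.4,[0,0,0.016],[0,0,0]],
    [0.0,[0,0,0],[0,0,0]],
    [0.0,[0,0,0],[0,0,0]],
    [0.0,[0,0,0],[0,0,0]],
  ],
  grip_force=30,
)

```text
time: 2.7
eef_pos: [0.447, 0.0191, 0.0973]
tcp_rot: [1.0, -0.003, -0.003, -0.008]
contact_force: [0.2, 20.7, -6.9]
opening: 0.096
finger_force: 33.2
```

Request:
move_arm(
  moves=[
    [0.0,[0,-0.004,0],[0,0,0]],
    [0.0,[0,-0.004,0],[0,0,0]],
    [0.0,[0,-0.004,0],[0,0,0]],
    [0.0,[0,0,0],[0,0,0]],
    [0.0,[0,0,0],[0,0,0]],
    [0.0,[0,0,0],[0,0,0]],
    [0.0,[0,0,0],[0,0,0]],
    [0.3,[0,0,0],[0,0,0]],
    [0.3,[0,0,0],[0,0,0]],
    [0.3,[0,0,-0.01],[0,0,0]],
  ],
)

```text
time: 3.53
eef_pos: [0.4525, 0.0256, 0.1115]
tcp_rot: [1.0, -0.001, 0.003, -0.0]
contact_force: [-0.3, -0.3, -0.4]
opening: 0.299
finger_force: 0.0
```

```bash
python3 - <<'E'
from h import *
p,r,s=pose();print(p,s['contact_force'],s['opening'])
a=read_camera("wrist");b=read_camera("scene")
cv2.imwrite("pics/m2.png",np.hstack([cv2.resize(a[:,:,::-1],(400,300)),cv2.resize(b[120:290,100:330,::-1],(400,300))]))
E
```

```text
[0.45250587 0.0256057  0.11154978] [-0.25317616 -0.28934239 -0.44158587] 0.2992749556231396
```

View pics/m2.png

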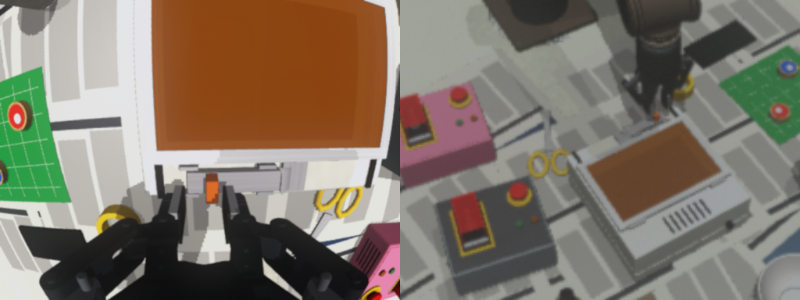

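The lid is still shut because the latch was moved only about 6 mm. I'll grip it again and slide it further.

Request:
move_arm(
  moves=[
    [0.3,[-0.002,0,0.007],[0,0,0]],
    [0.3,[-0.002,0,0.007],[0,0,0]],
    [0.0,[0,0,0],[0,0,0]],
    [0.0,[0,0,0],[0,0,0]],
    [0.0,[0,0,0],[0,0,0]],
    [0.0,[0,-0.002,0],[0,0,0]],
    [0.0,[0,-0.002,0],[0,0,0]],
    [0.0,[0,0,0],[0,0,0]],
    [0.0,[0,0,0],[0,0,0]],
    [0.0,[0,0,0],[0,0,0]],
  ],
)

```text
time: 4.47
eef_pos: [0.4453, 0.03, 0.0946]
tcp_rot: [1.0, 0.0, -0.001, -0.0]
contact_force: [-1.3, -2.8, -4.8]
opening: 0.094
finger_force: 32.4
```

```bash
python3 - <<'E'
from h import *
p,r,s=pose();print(p,s['contact_force'],s['opening'])
a=read_camera("wrist");b=read_camera("scene")
cv2.imwrite("pics/m3.png",np.hstack([cv2.resize(a[:,:,::-1],(400,300)),cv2.resize(b[120:290,100:330,::-1],(400,300))]))
h=cv2.cvtColor(b,cv2.COLOR_RGB2HSV);m=cv2.inRange(h,(8,140,60),(18,255,255))[150:260,190:310];print((m>0).sum())
b0=cv2.imread("pics/scene0.png");m=cv2.inRange(cv2.cvtColor(b0,cv2.COLOR_BGR2HSV),(8,140,60),(18,255,255))[150:260,190:310];print((m>0).sum())
E
```

```text
[0.44525837 0.03002499 0.09463704] [-1.31330455 -2.78217737 -4.76890293] 0.09405317284121202
574
135
```

Request:
move_arm(
  moves=[
    [0.3,[0,0,0],[0,0,0]],
    [0.3,[0,0,0],[0,0,0]],
    [0.3,[0,0,-0.025],[0,0,0]],
    [0.3,[0,0,-0.03],[0,0,0]],
    [0.3,[0,-0.03,-0.02],[0,0,0]],
    [0.3,[0,-0.035,-0.02],[0,0,0]],
    [0.5,[0,-0.035,-0.02],[0,0,0]],
    [0.7,[0.005,-0.035,-0.015],[0,0,0]],
    [1,[0.01,-0.035,-0.01],[0,0,0]],
    [1,[0.015,-0.035,-0.01],[0,0,0]],
  ],
)

```text
time: 5.4
eef_pos: [0.4765, 0.2379, 0.2485]
tcp_rot: [1.0, 0.0, 0.002, -0.002]
contact_force: [0.9, -0.1, 0.2]
opening: 0.854
finger_force: 0.0
```

```bash
python3 - <<'E'
from h import *
p,r,s=pose();print(p,s['tcp_rot'],s['contact_force'],s['opening'])
np.save("w4.npy",np.r_[p,s['tcp_rot']])
a=read_camera("wrist");b=read_camera("top")
cv2.imwrite("pics/w4.png",a[:,:,::-1]);cv2.imwrite("pics/top4.png",b[:,:,::-1])
cv2.imwrite("pics/m4.png",np.hstack([cv2.resize(a[:,:,::-1],(400,300)),cv2.resize(b[100:290,100:353,::-1],(400,300))]))
E
```

```text
[0.47649441 0.23794533 0.24847044] [ 9.99996085e-01  1.79999043e-04  2.25693568e-03 -1.64427525e-03] [ 0.90395673 -0.11902683  0.24628808] 0.8539965442274682
```

View pics/m4.png

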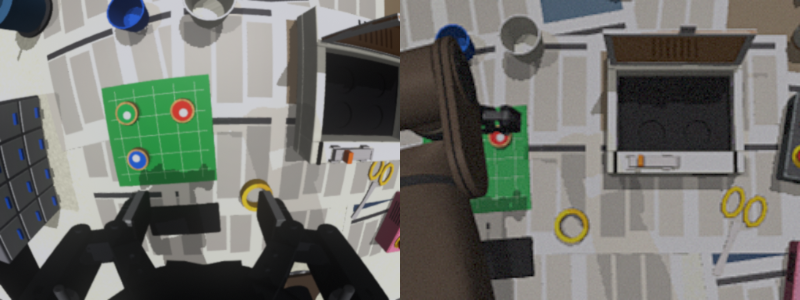

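The lid stands open and the pocket outlines are visible in the chamber. Red is at about (182,110), green (127,113) and blue (137,158) in the scaled wrist view. Now I'll measure the medallions and box in full resolution.

```bash
cat >> h.py <<'E'
def medals(im,P,z=.016):
    h=cv2.cvtColor(im,cv2.COLOR_RGB2HSV);out={}
    for n,rs in dict(red=[((0,140,90),(7,255,255)),((172,140,90),(179,255,255))],blue=[((103,120,80),(125,255,255))],green=[((55,90,60),(90,255,255))]).items():
        m=0
        for lo,hi in rs:m=m|cv2.inRange(h,np.array(lo),np.array(hi))
        cs,_=cv2.findContours(m,cv2.RETR_LIST,cv2.CHAIN_APPROX_NONE)
        for c in cs:
            if len(c)<20:continue
            e=cv2.fitEllipse(c);a=cv2.contourArea(c)
            if a<150 or a/(np.pi*e[1][0]*e[1][1]/4)<.85 or e[1][0]/e[1][1]<.6:continue
            X=onz("wrist",e[0],z,P);d=np.linalg.norm(onz("wrist",(e[0][0]+e[1][1]/2,e[0][1]),z,P)-X)*2
            if .02<d<.048:out.setdefault(n,[]).append((np.round(e[0],1),X.round(4),round(d,4)))
    return out
E
python3 - <<'E'
from h import *
a=np.load("w4.npy");P=(a[:3],R.from_quat(a[3:]))
im=cv2.imread("pics/w4.png")[:,:,::-1].copy()
for k,v in medals(im,P).items():
    for q in v:print(k,*q)
cv2.imwrite("pics/c5.png",np.hstack([cv2.resize(cv2.imread("pics/w4.png")[80:250,120:290],(400,400),interpolation=cv2.INTER_CUBIC),cv2.resize(cv2.imread("pics/top4.png")[120:215,227:322],(400,400),interpolation=cv2.INTER_CUBIC)]))
E
```

```text
red [232.8 141.4] [0.5048 0.2715 0.016 ] 0.031
blue [175.5 204.4] [0.4193 0.3538 0.016 ] 0.0317
green [176.2 203.1] [0.4211 0.3527 0.016 ] 0.0449
green [161.1 144.9] [0.5025 0.3676 0.016 ] 0.0321
green [162.  144.5] [0.503  0.3661 0.016 ] 0.0459
green [233.1 141.3] [0.5049 0.2711 0.016 ] 0.0434
```

View pics/c5.png

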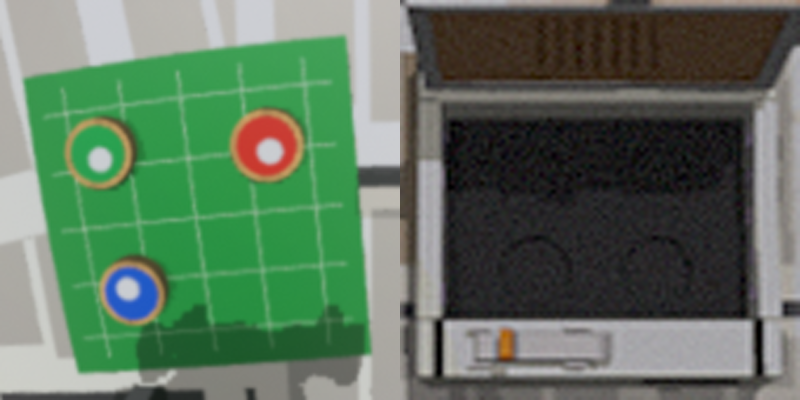

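Request:
move_arm(
  moves=[
    [0.8,[0.004,-0.0048,0.03],[0,0,0]],
    [0.8,[0.004,-0.0048,0.03],[0,0,0]],
    [0.8,[0.004,-0.0048,0.03],[0,0,0]],
    [0.8,[0.004,-0.0048,0.03],[0,0,0]],
    [0.8,[0.004,-0.0048,0.03],[0,0,0]],
    [0.8,[0.004,-0.0048,0.03],[0,0,0]],
    [0.8,[0.004,-0.0048,0.015],[0,0,0]],
    [0.8,[0,0,0],[0,0,0]],
    [0.8,[0,0,0],[0,0,0]],
    [0.8,[0,0,0],[0,0,0]],
  ],
  grip_force=50,
)

```text
time: 6.33
eef_pos: [0.5053, 0.2687, 0.0521]
tcp_rot: [1.0, -0.0, 0.001, -0.001]
contact_force: [0.3, -0.1, 0.8]
opening: 0.801
finger_force: 0.0
```

```bash
python3 - <<'E'
from h import *
p,r,s=pose();print(p.round(4),s['tcp_rot'].round(4),s['contact_force'])
im=read_camera("wrist")
for k,v in medals(im,(p,r)).items():
    for q in v:print(k,*q)
for u in((259.1,183.6),(288.3,183.6)):print(onz("top",u,.042).round(4))
E
```

```text
[0.5053 0.2687 0.0521] [ 1.0e+00 -3.0e-04  1.3e-03 -6.0e-04] [ 0.34043257 -0.12852114  0.79778058]
red [252.6 225.5] [0.5049 0.2718 0.016 ] 0.0323
green [119.4 226.1] [0.5027 0.3676 0.016 ] 0.0354
green [123.3 222.3] [0.5058 0.3638 0.016 ] 0.0466
[0.5105 0.0037 0.042 ]
[ 0.5117 -0.077   0.042 ]
```

Request:
move_arm(
  moves=[
    [0.8,[0,-0.001,0.015],[0,0,0]],
    [0.8,[0,-0.001,0.015],[0,0,0]],
    [0.8,[0,-0.001,0.015],[0,0,0]],
    [0.8,[0,0,0],[0,0,0]],
    [0.2,[0,0,0],[0,0,0]],
    [0.2,[0,0,0],[0,0,0]],
    [0.2,[0,0,0],[0,0,0]],
    [0.2,[0,0,0],[0,0,0]],
    [0.2,[0,0,0],[0,0,0]],
    [0.2,[0,0,-0.01],[0,0,0]],
  ],
)

```text
time: 7.22
eef_pos: [0.5036, 0.2713, 0.0152]
tcp_rot: [1.0, -0.0, -0.001, 0.0]
contact_force: [-0.6, -0.1, -0.4]
opening: 0.436
finger_force: 50.0
```

Request:
move_arm(
  moves=[
    [0.2,[0,0,-0.035],[0,0,0]],
    [0.2,[0,0,-0.035],[0,0,0]],
    [0.2,[0,0.01,-0.035],[0,0,0]],
    [0.2,[0,0.03,-0.02],[0,0,0]],
    [0.2,[0,0.04,0],[0,0,0]],
    [0.2,[0,0.04,0],[0,0,0]],
    [0.2,[0,0.04,0],[0,0,0]],
    [0.2,[0,0.04,0],[0,0,0]],
    [0.2,[0,0.03,0],[0,0,0]],
    [0.2,[0,0.01,0],[0,0,0]],
  ],
)

```text
time: 8.05
eef_pos: [0.504, 0.0281, 0.1412]
tcp_rot: [1.0, -0.002, 0.001, 0.001]
contact_force: [0.7, 1.3, -0.0]
opening: 0.432
finger_force: 50.2
```

```bash
python3 - <<'E'
from h import *
p,r,s=pose();print(p.round(4),s['tcp_rot'].round(4),s['contact_force'],s['opening'])
np.save("w6.npy",np.r_[p,s['tcp_rot']])
im=read_camera("wrist");cv2.imwrite("pics/w6.png",im[:,:,::-1])
g=cv2.cvtColor(im,cv2.COLOR_RGB2GRAY);e=cv2.createCLAHE(4,(8,8)).apply(g);cv2.imwrite("pics/w6e.png",cv2.resize(np.clip(e.astype(int)*1,0,255).astype(np.uint8),None,fx=1.5,fy=1.5,interpolation=cv2.INTER_CUBIC))
E
```

```text
[0.504  0.0281 0.1412] [ 1.0e+00 -1.9e-03  7.0e-04  6.0e-04] [ 0.73128779  1.26054185 -0.04528914] 0.43234511224315986
```

View pics/w6e.png

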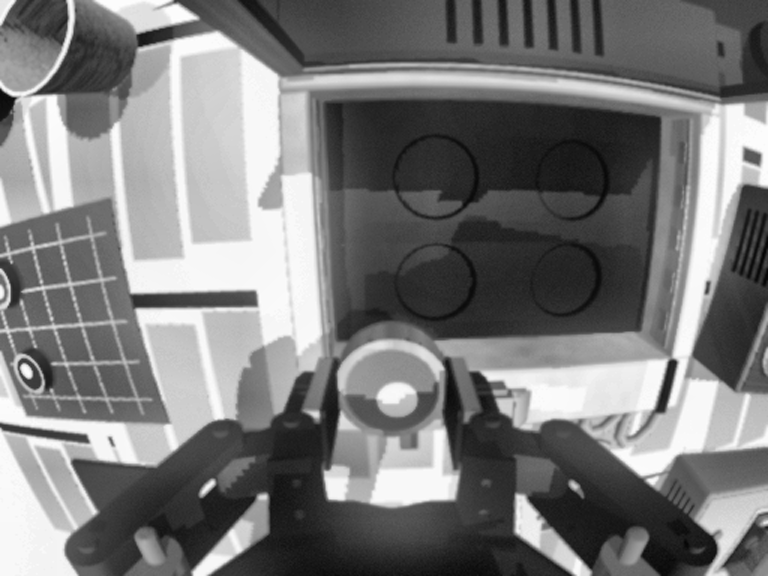

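The picture shows all four pockets clearly (1.5x pixels): rear left (435,177), rear right (571,180), front left (436,281), front right (566,279). The medallion sits level in the fingers at (391,380).

```bash
python3 - <<'E'
from h import *
a=np.load("w6.npy");P=(a[:3],R.from_quat(a[3:]))
N={}
for n,(x0,x1,y0,y1) in dict(nest2=(393,478,135,219),nest3=(536,607,140,220),nest0=(395,476,243,320),nest1=(531,601,243,316)).items():
    c=((x0+x1)/3,(y0+y1)/3)
    X=onz("wrist",c,.042,P);w=onz("wrist",(x1/1.5,c[1]),.042,P)-onz("wrist",(x0/1.5,c[1]),.042,P);h=onz("wrist",(c[0],y0/1.5),.042,P)-onz("wrist",(c[0],y1/1.5),.042,P)
    N[n]=X;print(n,X.round(4),np.linalg.norm(w).round(4),np.linalg.norm(h).round(4))
c=sum(N.values())/4;print("centre",c.round(4),"yaw",((N['nest2']+N['nest3']-N['nest0']-N['nest1'])/2).round(4),((N['nest0']+N['nest2']-N['nest1']-N['nest3'])/2).round(4))
im=cv2.imread("pics/w6.png")[:,:,::-1].copy()
for z in(.1502,):
  for k,v in medals(im,P,P[0][2]+.009).items():
    for q in v:print(k,*q)
E
```

```text
nest2 [0.5694 0.0013 0.042 ] 0.0463 0.046
nest3 [ 0.5708 -0.0774  0.042 ] 0.0452 0.0462
nest0 [5.104e-01 2.000e-04 4.200e-02] 0.0465 0.046
nest1 [ 0.5116 -0.0791  0.042 ] 0.0466 0.046
centre [ 0.5405 -0.0387  0.042 ] yaw [0.0591 0.0014 0.    ] [-0.0012  0.079   0.    ]
red [260.6 259.7] [0.5043 0.0259 0.1502] 0.0325
green [ 21.6 246.7] [0.5039 0.1858 0.1502] 0.0339
```

Request:
move_arm(
  moves=[
    [0.2,[0.0011,0.005,0.012],[0,0,0]],
    [0.2,[0.0011,0.005,0.012],[0,0,0]],
    [0.2,[0.0011,0.005,0.012],[0,0,0]],
    [0.2,[0.0011,0.005,0.012],[0,0,0]],
    [0.2,[0.0011,0.005,0.012],[0,0,0]],
    [0.2,[0,0,0.012],[0,0,0]],
    [0.2,[0,0,0.01],[0,0,0]],
    [0.2,[0,0,0],[0,0,0]],
    [0.2,[0,0,0],[0,0,0]],
    [0.2,[0,0,0],[0,0,0]],
  ],
)

```text
time: 8.93
eef_pos: [0.5099, 0.0066, 0.0586]
tcp_rot: [1.0, 0.0, 0.0, 0.0]
contact_force: [0.6, -0.4, 0.2]
opening: 0.442
finger_force: 50.2
```

```bash
python3 - <<'E'
from h import *
p,r,s=pose();print(p.round(4),s['tcp_rot'].round(4),s['contact_force'],s['opening'])
im=read_camera("wrist")
for k,v in medals(im,(p,r),p[2]+.009).items():
    for q in v:print(k,*q)
E
```

```text
[0.5099 0.0066 0.0586] [1.e+00 0.e+00 3.e-04 0.e+00] [ 0.61477603 -0.362061    0.17963233] 0.44203022951625587
red [260.6 259.7] [0.5102 0.0044 0.0676] 0.0324
```

Request:
move_arm(
  moves=[
    [0.2,[0,0.0037,0],[0,0,0]],
    [0.2,[0,0,0.005],[0,0,0]],
    [0.2,[0,0,0.004],[0,0,0]],
    [0.2,[0,0,0.004],[0,0,0]],
    [0.2,[0,0,0],[0,0,0]],
    [0.6,[0,0,0],[0,0,0]],
    [0.6,[0,0,0],[0,0,0]],
    [0.6,[0,0,0],[0,0,0]],
    [0.6,[0,0,-0.015],[0,0,0]],
    [0.6,[0,0,-0.03],[0,0,0]],
  ],
)

```text
time: 9.82
eef_pos: [0.5061, 0.0034, 0.0869]
tcp_rot: [1.0, -0.0, -0.005, -0.001]
contact_force: [-0.0, -0.8, -0.1]
opening: 0.6
finger_force: 0.0
```

Request:
move_arm(
  moves=[
    [0.7,[0,0,-0.04],[0,0,0]],
    [0.8,[0,-0.02,-0.03],[0,0,0]],
    [0.8,[0,-0.04,0],[0,0,0]],
    [0.8,[0,-0.04,0],[0,0,0]],
    [0.8,[0,-0.04,0],[0,0,0]],
    [0.8,[0,-0.04,0],[0,0,0]],
    [0.8,[0,-0.04,0.01],[0,0,0]],
    [0.8,[0,-0.04,0.02],[0,0,0]],
    [0.8,[0,-0.04,0.02],[0,0,0]],
    [0.8,[0,-0.03,0.02],[0,0,0]],
  ],
)

```text
time: 10.65
eef_pos: [0.5095, 0.3302, 0.093]
tcp_rot: [1.0, 0.001, 0.001, -0.001]
contact_force: [0.2, -0.3, -0.2]
opening: 0.802
finger_force: 0.0
```

```bash
python3 - <<'E'
from h import *
p,r,s=pose();print(p.round(4),s['tcp_rot'].round(4),s['contact_force'],s['opening'])
im=read_camera("wrist");cv2.imwrite("pics/w8.png",im[:,:,::-1])
for z in(.016,.053):
  for k,v in medals(im,(p,r),z).items():
    for q in v:print(z,k,*q)
E
```

```text
[0.5095 0.3302 0.093 ] [ 1.e+00  5.e-04  8.e-04 -6.e-04] [ 0.19890373 -0.34126776 -0.20429248] 0.8023687471810601
0.016 blue [231.9 295.3] [0.4197 0.3542 0.016 ] 0.0314
0.016 green [232.6 291.2] [0.4245 0.3534 0.016 ] 0.0421
0.016 green [210.9 211.8] [0.5026 0.3678 0.016 ] 0.0315
0.016 green [211.9 209.3] [0.5047 0.3669 0.016 ] 0.0428
0.053 blue [231.9 295.3] [0.4483 0.3498 0.053 ] 0.0261
0.053 green [232.6 291.2] [0.4523 0.3491 0.053 ] 0.0351
0.053 green [210.9 211.8] [0.5172 0.3611 0.053 ] 0.0262
0.053 green [211.9 209.3] [0.519  0.3603 0.053 ] 0.0356
```

Request:
move_arm(
  moves=[
    [0.8,[-0.0017,-0.0092,0.009],[0,0,0]],
    [0.8,[-0.0017,-0.0092,0.009],[0,0,0]],
    [0.8,[-0.0017,-0.0092,0.009],[0,0,0]],
    [0.8,[-0.0017,-0.0092,0.009],[0,0,0]],
    [0.8,[0,0,0.0158],[0,0,0]],
    [0.8,[0,0,0.0158],[0,0,0]],
    [0.8,[0,0,0.0158],[0,0,0]],
    [0.8,[0,0,0],[0,0,0]],
    [0.8,[0,0,0],[0,0,0]],
    [0.8,[0,0,0],[0,0,0]],
  ],
)

```text
time: 11.53
eef_pos: [0.5036, 0.3643, 0.0106]
tcp_rot: [1.0, -0.0, 0.001, -0.0]
contact_force: [0.3, 0.8, 0.3]
opening: 0.802
finger_force: 0.0
```

Request:
move_arm(
  moves=[
    [0.8,[-0.001,-0.0055,0.0035],[0,0,0]],
    [0.8,[0,0,0],[0,0,0]],
    [0.2,[0,0,0],[0,0,0]],
    [0.2,[0,0,0],[0,0,0]],
    [0.2,[0,0,0],[0,0,0]],
    [0.2,[0,0,0],[0,0,0]],
    [0.2,[0,0,0],[0,0,0]],
    [0.2,[0,0,-0.02],[0,0,0]],
    [0.2,[0,0,-0.035],[0,0,0]],
    [0.2,[0,0,-0.035],[0,0,0]],
  ],
)

```text
time: 12.37
eef_pos: [0.5001, 0.3686, 0.0947]
tcp_rot: [1.0, -0.0, -0.002, 0.001]
contact_force: [1.3, 0.2, 0.4]
opening: 0.432
finger_force: 50.1
```

Request:
move_arm(
  moves=[
    [0.2,[0,0.02,-0.03],[0,0,0]],
    [0.2,[0,0.04,-0.01],[0,0,0]],
    [0.2,[0,0.04,0],[0,0,0]],
    [0.2,[0,0.04,0],[0,0,0]],
    [0.2,[0,0.04,0],[0,0,0]],
    [0.2,[0,0.04,0],[0,0,0]],
    [0.2,[0,0.04,0],[0,0,0]],
    [0.2,[0,0.04,0],[0,0,0]],
    [0.2,[0,0.04,0],[0,0,0]],
    [0.2,[0,0.04,0],[0,0,0]],
  ],
)

```text
time: 13.2
eef_pos: [0.501, -0.0122, 0.1359]
tcp_rot: [1.0, -0.0, -0.0, -0.0]
contact_force: [1.4, 0.8, -0.0]
opening: 0.437
finger_force: 50.2
```

```bash
python3 - <<'E'
from h import *
p,r,s=pose();print(p.round(4),s['tcp_rot'].round(4),s['contact_force'],s['opening'])
im=read_camera("wrist");cv2.imwrite("pics/w9.png",im[:,:,::-1])
for z in(.053,p[2]+.009):
  for k,v in medals(im,(p,r),z).items():
    for q in v:print(z,k,*q)
E
```

```text
[ 0.501  -0.0122  0.1359] [ 1.e+00 -1.e-04 -1.e-04 -0.e+00] [ 1.37962668  0.81440866 -0.03643925] 0.4372206658515566
0.053 red [242. 192.] [5.087e-01 4.000e-04 5.300e-02] 0.0321
0.053 green [264.  265.5] [ 0.4404 -0.0175  0.053 ] 0.0251
0.14485537545001434 green [260.7 258.6] [ 0.502  -0.0144  0.1449] 0.0319
```

Request:
move_arm(
  moves=[
    [0.2,[0.003,0.021,0],[0,0,0]],
    [0.2,[0.003,0.021,0],[0,0,0]],
    [0.2,[0.003,0.02,0.01],[0,0,0]],
    [0.2,[0,0,0.02],[0,0,0]],
    [0.2,[0,0,0.02],[0,0,0]],
    [0.2,[0,0,0.02],[0,0,0]],
    [0.2,[0,0,0.008],[0,0,0]],
    [0.2,[0,0,0],[0,0,0]],
    [0.2,[0,0,0],[0,0,0]],
    [0.2,[0,0,0],[0,0,0]],
  ],
)

```text
time: 14.08
eef_pos: [0.5116, -0.0725, 0.0593]
tcp_rot: [1.0, 0.0, 0.001, 0.0]
contact_force: [-0.2, -0.3, -0.3]
opening: 0.438
finger_force: 51.1
```

```bash
python3 - <<'E'
from h import *
p,r,s=pose();print(p.round(4),s['tcp_rot'].round(4),s['contact_force'],s['opening'])
im=read_camera("wrist")
for z in (p[2]+.009,.053):
 for k,v in medals(im,(p,r),z).items():
    for q in v:print(k,*q)
E
```

```text
[ 0.5116 -0.0725  0.0593] [1.e+00 0.e+00 1.e-03 3.e-04] [-0.15207392 -0.25556219 -0.29161069] 0.43782759174993596
red [136.9 247.4] [ 0.5174 -0.0076  0.0683] 0.0315
green [260.6 258.6] [ 0.5126 -0.0747  0.0683] 0.032
red [136.9 247.4] [5.09e-01 1.00e-04 5.30e-02] 0.0351
green [260.6 258.6] [ 0.5036 -0.0747  0.053 ] 0.0356
```

Request:
move_arm(
  moves=[
    [0.2,[-0.001,0.0045,0],[0,0,0]],
    [0.2,[0,0,0.005],[0,0,0]],
    [0.2,[0,0,0.005],[0,0,0]],
    [0.2,[0,0,0.004],[0,0,0]],
    [0.2,[0,0,0],[0,0,0]],
    [0.6,[0,0,0],[0,0,0]],
    [0.6,[0,0,0],[0,0,0]],
    [0.6,[0,0,0],[0,0,0]],
    [0.6,[0,0,-0.015],[0,0,0]],
    [0.6,[0,0,-0.03],[0,0,0]],
  ],
)

```text
time: 14.97
eef_pos: [0.5063, -0.0757, 0.0855]
tcp_rot: [1.0, -0.0, -0.005, -0.002]
contact_force: [-0.4, 0.8, 0.8]
opening: 0.603
finger_force: 0.0
```

Request:
move_arm(
  moves=[
    [0.7,[0,0,-0.04],[0,0,0]],
    [0.8,[-0.01,-0.02,-0.03],[0,0,0]],
    [0.8,[-0.01,-0.039,0],[0,0,0]],
    [0.8,[-0.01,-0.039,0],[0,0,0]],
    [0.8,[0,-0.04,0],[0,0,0]],
    [0.8,[0,-0.04,0],[0,0,0]],
    [0.8,[0,-0.04,0],[0,0,0]],
    [0.8,[0,-0.04,0],[0,0,0]],
    [0.8,[0,-0.04,0],[0,0,0]],
    [0.8,[0,-0.04,0],[0,0,0]],
  ],
)

```text
time: 15.8
eef_pos: [0.4792, 0.2632, 0.1591]
tcp_rot: [1.0, 0.0, 0.0, 0.0]
contact_force: [0.0, -0.5, -0.2]
opening: 0.797
finger_force: 0.0
```

Request:
move_arm(
  moves=[
    [0.8,[-0.01,-0.015,0],[0,0,-0.125]],
    [0.8,[0,0,0],[0,0,-0.125]],
    [0.8,[0,0,0],[0,0,-0.125]],
    [0.8,[0,0,0],[0,0,-0.125]],
    [0.8,[0,0,0],[0,0,-0.125]],
    [0.8,[0,0,0],[0,0,-0.125]],
    [0.8,[0,0,0],[0,0,-0.125]],
    [0.8,[0,0,0],[0,0,-0.125]],
    [0.8,[0,0,0],[0,0,-0.125]],
    [0.8,[0,0,0],[0,0,-0.125]],
  ],
)

```text
time: 16.63
eef_pos: [0.4695, 0.2761, 0.1588]
tcp_rot: [0.809, 0.588, -0.0, -0.0]
contact_force: [0.3, -0.1, 0.4]
opening: 0.804
finger_force: 0.0
```

Request:
move_arm(
  moves=[
    [0.8,[0,0,0],[0,0,-0.125]],
    [0.8,[0,0,0],[0,0,-0.125]],
    [0.8,[0,0,0],[0,0,-0.125]],
    [0.8,[0,0,0],[0,0,-0.125]],
    [0.8,[0,0,0],[0,0,-0.125]],
    [0.8,[0,0,0],[0,0,-0.125]],
    [0.8,[0,0,0],[0,0,-0.125]],
    [0.8,[0,0,0],[0,0,-0.125]],
    [0.8,[0,0,0],[0,0,-0.125]],
    [0.8,[0,0,0],[0,0,-0.125]],
  ],
)

```text
time: 17.47
eef_pos: [0.4696, 0.2761, 0.1588]
tcp_rot: [0.312, 0.95, -0.0, -0.0]
contact_force: [0.2, -0.3, 0.1]
opening: 0.8
finger_force: 0.0
```

Request:
move_arm(
  moves=[
    [0.8,[0,0,0],[0,0,-0.125]],
    [0.8,[0,0,0],[0,0,-0.125]],
    [0.8,[0,0,0],[0,0,-0.125]],
    [0.8,[0,0,0],[0,0,-0.125]],
    [0.8,[0,0,0],[0,0,-0.125]],
    [0.8,[0,0,0],[0,0,-0.009]],
    [0.8,[0.012,0.022,0.02],[0,0,0]],
    [0.8,[0.012,0.022,0.02],[0,0,0]],
    [0.8,[0.012,0.022,0.02],[0,0,0]],
    [0.8,[0.01,0.012,0.01],[0,0,0]],
  ],
)

```text
time: 18.3
eef_pos: [0.4223, 0.3553, 0.0866]
tcp_rot: [0.005, 1.0, -0.001, -0.002]
contact_force: [-0.5, -0.8, -0.0]
opening: 0.804
finger_force: 0.0
```

```bash
python3 - <<'E'
from h import *
p,r,s=pose();print(p.round(4),s['tcp_rot'].round(4),s['contact_force'],s['qpos'].round(2))
im=read_camera("wrist");cv2.imwrite("pics/w10.png",im[:,:,::-1])
for z in(.016,):
  for k,v in medals(im,(p,r),z).items():
    for q in v:print(z,k,*q)
t=read_camera("top");cv2.imwrite("pics/m10.png",np.hstack([cv2.resize(im[:,:,::-1],(400,300)),cv2.resize(t[130:220,222:342,::-1],(400,300),interpolation=cv2.INTER_CUBIC)]))
E
```

```text
[0.4223 0.3553 0.0866] [ 5.3e-03  1.0e+00 -6.0e-04 -1.6e-03] [-0.50837752 -0.78212643 -0.03715576] [ 0.52  0.19  1.98  0.    0.98 -1.05]
0.016 blue [262.4 203.1] [0.4191 0.3543 0.016 ] 0.0317
0.016 green [262.2 201. ] [0.4175 0.3541 0.016 ] 0.0424
```

View pics/m10.png

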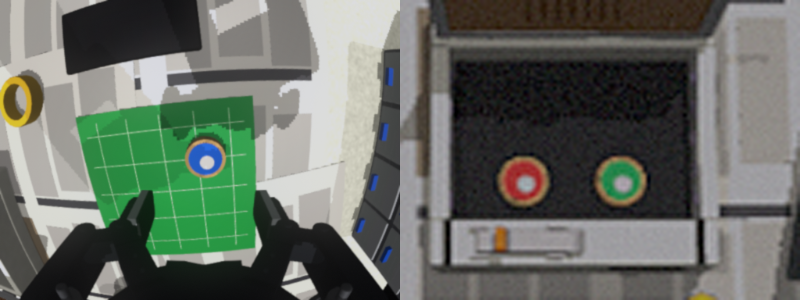

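Request:
move_arm(
  moves=[
    [0.8,[0.003,-0.003,0],[0,0,0]],
    [0.8,[0,0,0.025],[0,0,0]],
    [0.8,[0,0,0.025],[0,0,0]],
    [0.8,[0,0,0.015],[0,0,0]],
    [0.8,[0,0,0.008],[0,0,0]],
    [0.8,[0,0,0],[0,0,0]],
    [0.8,[0,0,0],[0,0,0]],
    [0.8,[0,0,0],[0,0,0]],
    [0.8,[0,0,0],[0,0,0]],
    [0.8,[0,0,0],[0,0,0]],
  ],
)

```text
time: 19.23
eef_pos: [0.4224, 0.352, 0.0175]
tcp_rot: [0.004, 1.0, 0.001, 0.001]
contact_force: [0.4, -0.4, -0.1]
opening: 0.8
finger_force: 0.0
```

```bash
python3 - <<'E'
from h import *
p,r,s=pose();print(p.round(4),s['tcp_rot'].round(4),s['contact_force'])
im=read_camera("wrist")
for k,v in medals(im,(p,r),.016).items():
    for q in v:print(k,*q)
E
```

```text
[0.4224 0.352  0.0175] [4.0e-03 1.0e+00 6.0e-04 1.1e-03] [ 0.36235365 -0.377865   -0.07594725]
blue [269. 245.] [0.4188 0.3543 0.016 ] 0.032
green [142.9 355.3] [0.519  0.2586 0.016 ] 0.0362
```

```bash
python3 - <<'E'
from h import *
p,r,s=pose();print(p.round(4),r.as_matrix().round(4))
o,d=ray("wrist",(269,245),(p,r));print(o,d,camera_params("wrist")['tool_from_camera'][:3,3])
print(onz("wrist",(269,245),.016,(p,r)),proj("wrist",p,(p,r)))
im=read_camera("wrist");cv2.imwrite("pics/w11.png",im[190:384,60:460,::-1].repeat(2,0).repeat(2,1))
E
```

```text
[0.4221 0.3519 0.0173] [[-1.      0.0079  0.0018]
 [ 0.0079  1.      0.001 ]
 [-0.0018  0.001  -1.    ]]
[0.34141175 0.35035581 0.15976926] [ 0.4718572   0.02392075 -0.88135043] [ 0.08041121 -0.0020491  -0.14263745]
[0.4183829  0.35425785 0.016     ] [264.74869088 252.07745804]
```

View pics/w11.png

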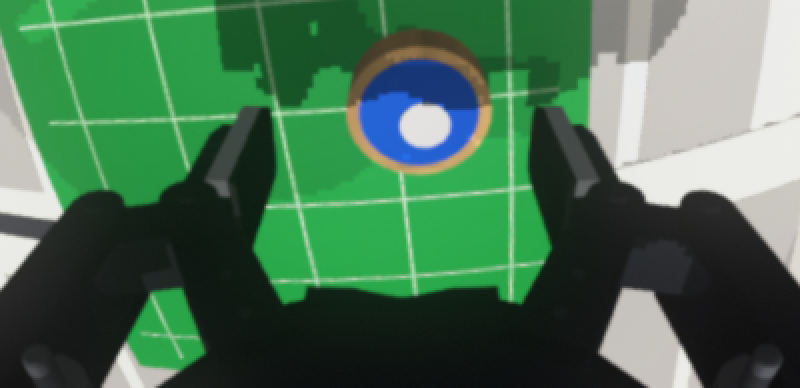

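The picture shows the blue medallion about 4 mm right of the fingers' midplane. The camera calibration error is constant in world y at +2 mm, so I'll correct for it and grasp.

Request:
move_arm(
  moves=[
    [0.8,[0.003,0.0044,0.005],[0,0,0]],
    [0.8,[0,0,0.005],[0,0,0]],
    [0.2,[0,0,0],[0,0,0]],
    [0.2,[0,0,0],[0,0,0]],
    [0.2,[0,0,0],[0,0,0]],
    [0.2,[0,0,0],[0,0,0]],
    [0.2,[0,0,0],[0,0,0]],
    [0.2,[0,0,-0.02],[0,0,0]],
    [0.2,[0,0,-0.035],[0,0,0]],
    [0.2,[0,0,-0.035],[0,0,0]],
  ],
)

```text
time: 20.17
eef_pos: [0.417, 0.355, 0.0954]
tcp_rot: [0.004, 1.0, -0.001, -0.002]
contact_force: [0.6, 1.2, 0.8]
opening: 0.437
finger_force: 50.2
```

Request:
move_arm(
  moves=[
    [0.2,[-0.01,-0.02,-0.03],[0,0,0]],
    [0.2,[-0.018,-0.036,-0.01],[0,0,0]],
    [0.2,[-0.018,-0.036,0],[0,0,0]],
    [0.2,[-0.018,-0.036,0],[0,0,0]],
    [0.2,[-0.018,-0.036,0],[0,0,0]],
    [0.2,[-0.018,-0.036,0],[0,0,0]],
    [0.2,[-0.018,-0.036,0],[0,0,0]],
    [0.2,[-0.018,-0.036,0],[0,0,0]],
    [0.2,[-0.012,-0.036,0],[0,0,0]],
    [0.2,[0,-0.036,0],[0,0,0]],
  ],
)

```text
time: 21.0
eef_pos: [0.5656, 0.0084, 0.1366]
tcp_rot: [0.004, 1.0, -0.0, 0.001]
contact_force: [-0.9, -0.2, -0.1]
opening: 0.44
finger_force: 50.2
```

```bash
python3 - <<'E'
from h import *
p,r,s=pose();print(p.round(4),s['tcp_rot'].round(4),s['contact_force'],s['opening'])
im=read_camera("wrist")
for z in (p[2]+.009,.053):
 for k,v in medals(im,(p,r),z).items():
    for q in v:print(z,k,*q)
E
```

```text
[0.5656 0.0084 0.1366] [ 4.2e-03  1.0e+00 -2.0e-04  1.2e-03] [-0.93800893 -0.1658623  -0.12526327] 0.440097001453712
0.14564978860103756 blue [260.5 262.8] [0.5669 0.006  0.1456] 0.0322
0.053 red [252.7 130. ] [5.086e-01 5.000e-04 5.300e-02] 0.0324
0.053 blue [263.6 269.7] [0.6314 0.0081 0.053 ] 0.0259
0.053 green [153.1 135.3] [ 0.51   -0.0791  0.053 ] 0.0332
```

Request:
move_arm(
  moves=[
    [0.2,[-0.003,-0.0035,0],[0,0,0]],
    [0.2,[0,0,0.02],[0,0,0]],
    [0.2,[0,0,0.02],[0,0,0]],
    [0.2,[0,0,0.02],[0,0,0]],
    [0.2,[0,0,0.016],[0,0,0]],
    [0.2,[0,0,0],[0,0,0]],
    [0.2,[0,0,0],[0,0,0]],
    [0.2,[0,0,0],[0,0,0]],
    [0.2,[0,0,0],[0,0,0]],
    [0.2,[0,0,0],[0,0,0]],
  ],
)

```text
time: 21.88
eef_pos: [0.5678, 0.0073, 0.0617]
tcp_rot: [0.004, 1.0, -0.0, 0.001]
contact_force: [0.2, 0.0, -0.3]
opening: 0.436
finger_force: 50.3
```

```bash
python3 - <<'E'
from h import *
p,r,s=pose();print(p.round(4),s['tcp_rot'].round(4),s['contact_force'],s['opening'])
im=read_camera("wrist")
for k,v in medals(im,(p,r),p[2]+.009).items():
    for q in v:print(k,*q)
E
```

```text
[0.5678 0.0073 0.0617] [ 3.7e-03  1.0e+00 -2.0e-04  1.4e-03] [ 0.21249559  0.03689603 -0.25462409] 0.43594553510872947
red [250.9 140.6] [0.5059 0.0012 0.0707] 0.0287
blue [260.6 262.7] [0.5691 0.0051 0.0707] 0.0323
green [110.4 148.9] [ 0.5072 -0.0688  0.0707] 0.0315
```

Request:
move_arm(
  moves=[
    [0.2,[-0.001,-0.0036,0],[0,0,0]],
    [0.2,[0,0,0.006],[0,0,0]],
    [0.2,[0,0,0.005],[0,0,0]],
    [0.2,[0,0,0.005],[0,0,0]],
    [0.2,[0,0,0],[0,0,0]],
    [0.6,[0,0,0],[0,0,0]],
    [0.6,[0,0,0],[0,0,0]],
    [0.6,[0,0,0],[0,0,0]],
    [0.6,[0,0,-0.015],[0,0,0]],
    [0.6,[0,0,-0.03],[0,0,0]],
  ],
)

```text
time: 22.77
eef_pos: [0.5641, 0.0042, 0.0853]
tcp_rot: [0.004, 1.0, 0.001, -0.005]
contact_force: [0.2, -0.5, -0.3]
opening: 0.6
finger_force: 0.0
```

Request:
move_arm(
  moves=[
    [0.6,[0,0,-0.04],[0,0,0]],
    [0.6,[0.01,0,-0.04],[0,0,0]],
    [0.6,[0.02,0,-0.03],[0,0,0]],
    [0.6,[0.01,-0.03,-0.02],[0,0,0]],
    [0,[0,-0.01,-0.02],[0,0,0]],
    [0,[0,0,0],[0,0,0]],
    [0,[0,0,0],[0,0,0]],
    [0,[0,0,0],[0,0,0]],
    [0,[0,0,0],[0,0,0]],
    [0,[0,0,0],[0,0,0]],
  ],
)

```text
time: 23.6
eef_pos: [0.5266, -0.0351, 0.2369]
tcp_rot: [0.003, 1.0, 0.001, -0.002]
contact_force: [0.6, 0.1, -0.1]
opening: -0.008
finger_force: 0.0
```

```bash
python3 - <<'E'
from h import *
p,r,s=pose();print(p.round(4),s['tcp_rot'].round(4),s['contact_force'],s['opening'])
im=read_camera("wrist");t=read_camera("top");np.save("w12.npy",np.r_[p,s['tcp_rot']])
for k,v in medals(im,(p,r),.053).items():
    for q in v:print(k,*q)
cv2.imwrite("pics/w12.png",im[:,:,::-1])
b=read_camera("scene");cv2.imwrite("pics/m12.png",np.hstack([cv2.resize(im[:,:,::-1],(400,300)),cv2.resize(b[120:290,100:330,::-1],(400,300))]))
E
```

```text
[ 0.5266 -0.0351  0.2369] [ 3.5e-03  1.0e+00  6.0e-04 -1.9e-03] [ 0.62793487  0.11268287 -0.09994673] -0.008486418279094564
red [294.1 156.1] [5.086e-01 2.000e-04 5.300e-02] 0.032
red [ 66.8 134.6] [ 0.4713 -0.2847  0.053 ] 0.0428
blue [293.6 206.5] [0.5687 0.0011 0.053 ] 0.031
green [223.2 157.9] [ 0.51   -0.0794  0.053 ] 0.0308
```

View pics/m12.png

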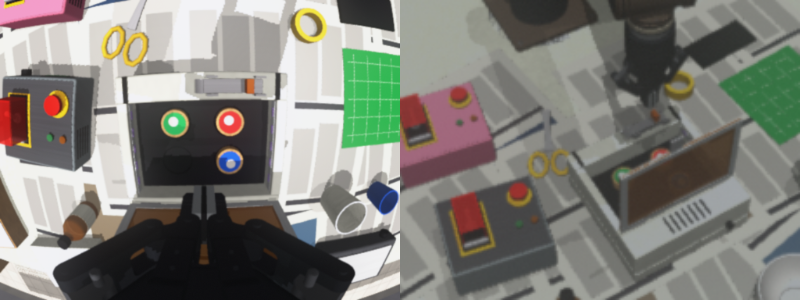

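All three medallions lie in their pockets, within 2 mm of centre by measurement, and the sheet is empty. Next I'll compute the hinge and plan the lid closing.

```bash
python3 - <<'E'
from h import *
a=np.load("w1.npy");P=(a[:3],R.from_quat(a[3:]));im=cv2.imread("pics/w1.png")
g=cv2.cvtColor(im,cv2.COLOR_BGR2GRAY).astype(int)
for u in(200,240,270,300,330): print(u,g[150:200,u].tolist())
for v in(155,164,167,168,170,193,194,195):print(v,onz("wrist",(270,v),.088,P).round(4),onz("wrist",(270,v),.082,P).round(4))
E
```

```text
200 [91, 91, 91, 92, 93, 97, 115, 159, 193, 205, 207, 207, 207, 207, 207, 207, 206, 195, 148, 104, 131, 167, 174, 179, 200, 206, 207, 207, 207, 207, 207, 207, 207, 207, 207, 207, 207, 207, 206, 198, 177, 149, 149, 171, 180, 180, 177, 174, 173, 173]
240 [86, 86, 87, 89, 94, 108, 150, 194, 205, 206, 206, 206, 206, 206, 206, 206, 206, 206, 206, 206, 201, 171, 112, 106, 137, 154, 157, 155, 156, 155, 154, 153, 153, 154, 154, 156, 155, 153, 152, 150, 156, 179, 201, 205, 194, 173, 162, 169, 173, 173]
270 [85, 85, 86, 89, 98, 129, 177, 201, 205, 205, 206, 206, 206, 206, 206, 201, 180, 133, 113, 143, 164, 153, 121, 122, 148, 158, 157, 158, 158, 158, 158, 158, 157, 156, 156, 157, 156, 155, 153, 149, 132, 123, 143, 153, 165, 175, 174, 173, 172, 173]
300 [84, 85, 86, 90, 95, 130, 189, 204, 205, 205, 205, 206, 205, 205, 202, 197, 188, 167, 160, 159, 159, 160, 161, 159, 160, 160, 160, 160, 160, 159, 160, 160, 160, 160, 160, 160, 160, 160, 160, 160, 160, 164, 178, 183, 175, 183, 200, 204, 200, 194]
330 [85, 85, 87, 89, 97, 123, 157, 177, 181, 181, 181, 183, 183, 180, 179, 177, 164, 154, 184, 198, 201, 201, 200, 200, 200, 200, 199, 200, 200, 200, 200, 200, 199, 199, 200, 200, 199, 199, 199, 199, 199, 199, 196, 182, 160, 159, 169, 173, 172, 172]
155 [ 0.4813 -0.0251  0.088 ] [ 0.4801 -0.0253  0.082 ]
164 [ 0.4723 -0.0252  0.088 ] [ 0.4709 -0.0254  0.082 ]
167 [ 0.4692 -0.0252  0.088 ] [ 0.4679 -0.0254  0.082 ]
168 [ 0.4682 -0.0252  0.088 ] [ 0.4668 -0.0254  0.082 ]
170 [ 0.4662 -0.0252  0.088 ] [ 0.4647 -0.0254  0.082 ]
193 [ 0.4423 -0.0255  0.088 ] [ 0.4404 -0.0257  0.082 ]
194 [ 0.4412 -0.0255  0.088 ] [ 0.4393 -0.0257  0.082 ]
195 [ 0.4402 -0.0255  0.088 ] [ 0.4382 -0.0257  0.082 ]
```

Request:
move_arm(
  moves=[
    [0,[0,0,-0.035],[0,0,0]],
    [0,[0,0,-0.035],[0,0,0]],
    [0,[-0.035,0,0],[0,0,0]],
    [0,[-0.038,0,0],[0,0,0]],
    [0,[-0.038,0,0],[0,0,0]],
    [0,[-0.038,0,0],[0,0,0]],
    [0,[0,0,0.03],[0,0,0]],
    [0,[0,0,0.03],[0,0,0]],
    [0,[0,0,0.03],[0,0,0]],
    [0,[0,0,0],[0,0,0]],
  ],
)

```text
time: 24.58
eef_pos: [0.6725, -0.0361, 0.2096]
tcp_rot: [0.004, 1.0, 0.002, -0.008]
contact_force: [-0.6, 0.2, -1.8]
opening: -0.002
finger_force: 0.0
```

Request:
move_arm(
  moves=[
    [0,[0.027,0,-0.012],[0,0,0]],
    [0,[0.0175,0,-0.004],[0,0,0]],
    [0,[0.016,0,-0.003],[0,0,0]],
    [0,[0.0135,0,0.003],[0,0,0]],
    [0,[0.014,0,0.0035],[0,0,0]],
    [0,[0.013,0,0.0055],[0,0,0]],
    [0,[0.0135,0,0.007],[0,0,0]],
    [0,[0.012,0,0.0085],[0,0,0]],
    [0,[0.011,0,0.009],[0,0,0]],
    [0,[0,0,0],[0,0,0]],
  ],
)

```text
time: 25.42
eef_pos: [0.5373, -0.0358, 0.2018]
tcp_rot: [0.004, 1.0, 0.0, -0.001]
contact_force: [0.6, -0.1, 0.7]
opening: -0.0
finger_force: 0.4
```

```bash
python3 - <<'E'
from h import *
p,r,s=pose();print(p.round(4),s['tcp_rot'].round(4),s['contact_force'])
im=read_camera("wrist");b=read_camera("scene");cv2.imwrite("pics/m13.png",np.hstack([cv2.resize(im[:,:,::-1],(400,300)),cv2.resize(b[120:290,100:330,::-1],(400,300))]))
E
```

```text
[ 0.5373 -0.0358  0.2018] [ 3.9e-03  1.0e+00  0.0e+00 -6.0e-04] [ 0.60904634 -0.14872574  0.68612056]
```

View pics/m13.png

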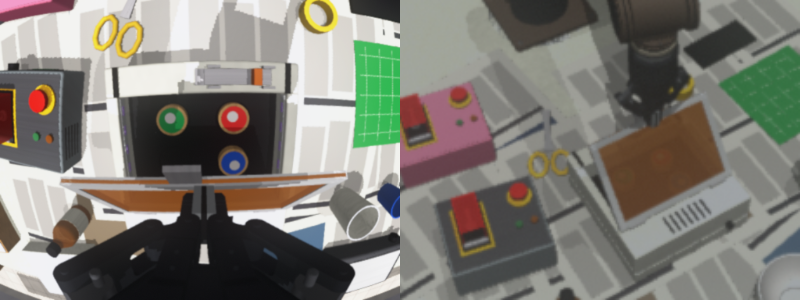

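The lid follows the finger at about 0.85 rad and the medallions are still in place, so I'll continue along the arc.

Request:
move_arm(
  moves=[
    [0,[0,0,0.009],[0,0,0]],
    [0,[0.009,0,0.012],[0,0,0]],
    [0,[0.01,0,0.011],[0,0,0]],
    [0,[0.007,0,0.013],[0,0,0]],
    [0,[0.0075,0,0.012],[0,0,0]],
    [0,[0.0055,0,0.014],[0,0,0]],
    [0,[0.004,0,0.013],[0,0,0]],
    [0,[0.002,0,0.011],[0,0,0]],
    [0,[0,0,0],[0,0,0]],
    [0,[0,0,0],[0,0,0]],
  ],
)

```text
time: 26.35
eef_pos: [0.4937, -0.0356, 0.1062]
tcp_rot: [0.004, 1.0, 0.0, -0.001]
contact_force: [-0.3, 0.4, 1.7]
opening: -0.003
finger_force: 0.6
```

Request:
move_arm(
  moves=[
    [0,[0.003,0,0.005],[0,0,0]],
    [0,[0.001,0,0.004],[0,0,0]],
    [0,[0,0,0.003],[0,0,0]],
    [0,[0,0,0.002],[0,0,0]],
    [0,[0,0,0.001],[0,0,0]],
    [0,[0,0,0.001],[0,0,0]],
    [0,[0,0,0.0005],[0,0,0]],
    [0,[0,0,0],[0,0,0]],
    [0,[0,0,0],[0,0,0]],
    [0,[0,0,0],[0,0,0]],
  ],
)

```text
time: 27.18
eef_pos: [0.4906, -0.0359, 0.0906]
tcp_rot: [0.004, 1.0, -0.0, 0.001]
contact_force: [1.9, -0.9, 2.2]
opening: 0.001
finger_force: 1.4
```

Request:
move_arm(
  moves=[
    [0,[0,0,0.0007],[0,0,0]],
    [0,[0,0,0.0005],[0,0,0]],
    [0,[0,0,0.0005],[0,0,0]],
    [0,[0,0,0.0005],[0,0,0]],
    [0,[0,0,0.0003],[0,0,0]],
    [0,[0,0,0.0003],[0,0,0]],
    [0,[0,0,0],[0,0,0]],
    [0,[0,0,0],[0,0,0]],
    [0,[0,0,0],[0,0,0]],
    [0,[0,0,0],[0,0,0]],
  ],
)

```text
time: 28.02
eef_pos: [0.4894, -0.0356, 0.088]
tcp_rot: [0.004, 1.0, 0.0, -0.001]
contact_force: [-1.7, -0.3, 8.1]
opening: 0.0
finger_force: 4.0
```

Request:
move_arm(
  moves=[
    [0,[0,0,0.0005],[0,0,0]],
    [0,[0,0,0.0005],[0,0,0]],
    [0,[0,0,0.0005],[0,0,0]],
    [0,[0,0,0],[0,0,0]],
    [0,[0,0,0],[0,0,0]],
    [0,[0,0,0],[0,0,0]],
    [0,[0,0,0],[0,0,0]],
    [0,[0,0,0],[0,0,0]],
    [0,[0,0,0],[0,0,0]],
    [0,[0,0,0],[0,0,0]],
  ],
)

```text
time: 28.85
eef_pos: [0.4894, -0.0356, 0.0878]
tcp_rot: [0.004, 1.0, 0.0, -0.002]
contact_force: [-5.3, 1.1, 15.3]
opening: 0.001
finger_force: 7.8
```

```bash
python3 - <<'E'
from h import *
p,r,s=pose();print(p.round(4),s['contact_force'])
im=read_camera("wrist");cv2.imwrite("pics/w14.png",im[:,:,::-1])
for c,st,m in blobs(im,(5,150,120),(18,255,255),40,(150,20,480,330)):print(c.round(1),st,onz("wrist",c,.11,(p,r)).round(4))
E
```

```text
[ 0.4894 -0.0356  0.0878] [-5.27094826  1.13285028 15.3038032 ]
[380.2 204. ] [371 186  20  37 577] [0.4539 0.017  0.11  ]
[359.  264.5] [ 274  234  149   82 7104] [0.4856 0.0106 0.11  ]
[189.4 262.9] [ 150  241   98   59 3723] [ 0.4834 -0.0721  0.11  ]
[260.7 321.5] [257 313   9  17 132] [ 0.5204 -0.038   0.11  ]
[176.1 323.7] [168 318  16  12  64] [ 0.5244 -0.0853  0.11  ]
[345.1 323.7] [338 318  16  12  62] [0.525  0.0089 0.11  ]
```

The lid is on its stop and the rib is back home (y 0.019). I'll lift off and check that it stays latched.

Request:
move_arm(
  moves=[
    [0,[0,0,-0.002],[0,0,0]],
    [0,[0,0,-0.002],[0,0,0]],
    [0,[0,0,-0.01],[0,0,0]],
    [0,[0,0,-0.03],[0,0,0]],
    [0,[0,-0.01,-0.035],[0,0,0]],
    [0,[0,-0.02,-0.03],[0,0,0]],
    [0,[0,-0.03,-0.02],[0,0,0]],
    [0,[0,-0.04,0],[0,0,0]],
    [0,[0,-0.03,0],[0,0,0]],
    [0,[0,0,0],[0,0,0]],
  ],
)

```text
time: 29.73
eef_pos: [0.4883, -0.1699, 0.2153]
tcp_rot: [0.006, 1.0, -0.001, -0.0]
contact_force: [-0.3, 0.7, -1.2]
opening: -0.001
finger_force: 0.0
```

```bash
python3 - <<'E'
from h import *
p,r,s=pose();print(p.round(4),s['tcp_rot'].round(4),s['contact_force'],s['qpos'].round(2));np.save("w15.npy",np.r_[p,s['tcp_rot']])
im=read_camera("wrist");cv2.imwrite("pics/w15.png",im[:,:,::-1])
cv2.imwrite("pics/w15b.png",cv2.resize(im[:,:,::-1],None,fx=1.5,fy=1.5,interpolation=cv2.INTER_CUBIC))
E
```

```text
[ 0.4883 -0.1699  0.2153] [ 6.1e-03  1.0e+00 -9.0e-04 -3.0e-04] [-0.30694428  0.67882164 -1.24832904] [-0.53 -0.05  1.98 -0.    1.22 -2.09]
```

View pics/w15b.png

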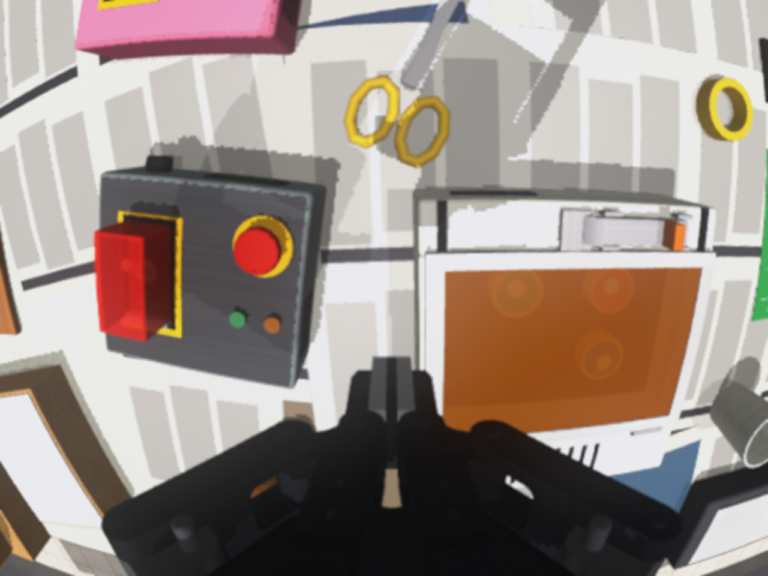

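The picture shows the lid flush and latched, with all three medallions visible through the amber panel and the rib home at (675,236). The red guard on the grey controller is closed at (135,280), and the stop button is at (258,250). I've used all 14 picture views, so the rest is measured numerically.

```bash
cat >> h.py <<'E'
def ctrl(im,P,off=np.array([.0004,.002,0])):
    h=cv2.cvtColor(im,cv2.COLOR_RGB2HSV)
    m=cv2.inRange(h,(0,150,90),(8,255,255))|cv2.inRange(h,(172,150,90),(179,255,255))
    n,l,s,c=cv2.connectedComponentsWithStats(m)
    for i in range(1,n):
        if s[i,4]<150:continue
        X=onz("wrist",c[i],.09,P)+off
        if np.hypot(X[0]-.49,X[1]+.33)>.16:continue
        q=np.argwhere(l==i)[:,::-1].astype(np.float32);b=cv2.minAreaRect(q)
        print("red",c[i].round(1),s[i,4],X.round(4),"rect@.114",[(onz("wrist",u,.114,P)+off)[:2].round(4).tolist() for u in cv2.boxPoints(b)])
    v=cv2.inRange(h,(22,120,110),(34,255,255));n,l,s,c=cv2.connectedComponentsWithStats(v)
    for i in range(1,n):
        if s[i,4]<60:continue
        X=onz("wrist",c[i],.0705,P)+off
        if np.hypot(X[0]-.49,X[1]+.33)>.16:continue
        q=np.argwhere(l==i)[:,::-1].astype(np.float32);b=cv2.minAreaRect(q)
        print("yel",c[i].round(1),s[i],X.round(4),[(onz("wrist",u,.0705,P)+off)[:2].round(4).tolist() for u in cv2.boxPoints(b)])
E
python3 - <<'E'
from h import *
a=np.load("w15.npy");P=(a[:3],R.from_quat(a[3:]))
im=cv2.imread("pics/w15.png")[:,:,::-1].copy();ctrl(im,P)
# case top corners seen in the 1.5x view
for n,u in dict(FR=(105,175),FL=(325,187),BL=(293,386),BR=(108,350)).items():print(n,(onz("wrist",np.array(u)/1.5,.0705,P)+[.0004,.002,0]).round(4))
E
```

```text
red [ 81.6 188.5] 2424 [ 0.4879 -0.3636  0.09  ] rect@.114 [[0.4451, -0.3781], [0.4394, -0.3245], [0.5171, -0.3178], [0.5298, -0.3745]]
red [170.9 167.1] 759 [ 0.4685 -0.2558  0.09  ] rect@.114 [[0.4628, -0.2683], [0.4446, -0.2464], [0.4635, -0.2289], [0.4825, -0.2503]]
yel [166.6 148.1] [157 143  22  15  81] [ 0.4529 -0.2651  0.0705] [[0.4567, -0.2791], [0.4447, -0.2551], [0.4496, -0.2525], [0.4617, -0.2764]]
yel [117.3 199.5] [105 146  17  79 295] [ 0.5074 -0.3306  0.0705] [[0.4467, -0.337], [0.448, -0.3169], [0.5372, -0.3314], [0.5377, -0.3536]]
yel [188.7 171.2] [177 153  18  32 147] [ 0.4776 -0.2434  0.0705] [[0.4907, -0.2576], [0.4589, -0.2408], [0.4634, -0.2313], [0.4953, -0.2477]]
FR [ 0.4102 -0.3809  0.0705]
FL [ 0.4316 -0.2125  0.0705]
BL [ 0.5775 -0.2457  0.0705]
BR [ 0.5521 -0.4083  0.0705]
```

Request:
move_arm(
  moves=[
    [1,[0,-0.03,-0.005],[0,0,0]],
    [1,[0.002,-0.04,0],[0,0,0]],
    [1,[0.002,-0.04,0],[0,0,0]],
    [1,[0.002,-0.03,0],[0,0,0]],
    [1,[0,-0.02,0],[0,0,0.05]],
    [1,[0,0,0],[0,0,0.1]],
    [1,[0,0,0],[0,0,0]],
    [1,[0,0,0],[0,0,0]],
    [1,[0,0,0],[0,0,0]],
    [1,[0,0,0],[0,0,0]],
  ],
  grip_force=20,
)

```text
time: 30.62
eef_pos: [0.4817, -0.3243, 0.2196]
tcp_rot: [0.077, 0.997, 0.0, -0.0]
contact_force: [0.1, 0.3, 0.2]
opening: 1.006
finger_force: 0.0
```

```bash
python3 - <<'E'
from h import *
p,r,s=pose();print(p.round(4),s['tcp_rot'].round(4),"yaw",r.as_euler('zyx')[0].round(3),s['qpos'].round(2));np.save("w16.npy",np.r_[p,s['tcp_rot']])
im=read_camera("wrist");cv2.imwrite("pics/w16.png",im[:,:,::-1]);P=(p,r);off=np.array([.0004,.002,0])
ctrl(im,P)
# dark case top: low-saturation dark mask -> quad
h=cv2.cvtColor(im,cv2.COLOR_RGB2HSV)
# hood top face: brightest red plateau vs sides: print value histogram
m=(cv2.inRange(h,(0,150,60),(8,255,255))|cv2.inRange(h,(172,150,60),(179,255,255)))>0
print(proj("wrist",(.49,-.36,.114),P))
n,l,st,c=cv2.connectedComponentsWithStats(m.astype(np.uint8));i=max(range(1,n),key=lambda k:st[k,4])
x,y,w,hh,_=st[i];print(st[i])
for rr in range(y,y+hh,6):print(rr,[int(im[rr,k,0]) for k in range(x-4,x+w+5,3)])
E
```

```text
[ 0.4817 -0.3243  0.2196] [ 7.74e-02  9.97e-01  4.00e-04 -3.00e-04] yaw -2.987 [-0.77  0.09  1.82  0.    1.23 -2.18]
red [328.2 160.7] 772 [ 0.4681 -0.2575  0.09  ] rect@.114 [[0.4469, -0.2741], [0.4503, -0.2478], [0.478, -0.2502], [0.474, -0.2772]]
red [232.7 195.6] 3499 [ 0.4885 -0.353   0.09  ] rect@.114 [[0.4435, -0.3634], [0.4499, -0.3245], [0.522, -0.3362], [0.5158, -0.3789]]
yel [312.6 158.5] [305 138  27  42 284] [ 0.4683 -0.2695  0.0705] [[0.4498, -0.2795], [0.4483, -0.2566], [0.4914, -0.2524], [0.4927, -0.2763]]
yel [261.  189.5] [255 144  10  87 421] [ 0.4926 -0.3259  0.0705] [[0.537, -0.3395], [0.4453, -0.323], [0.4467, -0.3152], [0.5385, -0.3309]]
[225.32225745 206.8353946 ]
[ 209  151   47   85 3772]
151 [74, 182, 215, 55, 65, 62, 61, 61, 62, 61, 63, 62, 55, 54, 54, 54, 55, 39, 128]
157 [76, 158, 135, 83, 81, 80, 80, 77, 80, 81, 81, 81, 82, 80, 75, 74, 75, 45, 141]
163 [76, 145, 214, 162, 159, 177, 177, 177, 177, 178, 178, 178, 178, 178, 178, 180, 204, 58, 137]
169 [77, 128, 215, 165, 160, 176, 177, 177, 176, 176, 176, 176, 176, 176, 175, 178, 205, 57, 142]
175 [76, 112
[... 356 characters left out ...]
77, 178, 205, 52, 160]
199 [77, 84, 207, 183, 160, 173, 178, 178, 178, 177, 177, 177, 177, 177, 177, 178, 204, 53, 142]
205 [78, 86, 206, 188, 160, 172, 177, 178, 178, 179, 177, 177, 177, 177, 177, 180, 205, 53, 172]
211 [76, 79, 199, 196, 161, 170, 180, 181, 181, 181, 181, 181, 180, 181, 180, 183, 205, 54, 193]
217 [77, 77, 189, 201, 162, 179, 187, 188, 187, 187, 187, 186, 185, 185, 184, 187, 206, 56, 187]
223 [77, 77, 166, 206, 169, 208, 211, 210, 210, 211, 211, 210, 210, 210, 211, 212, 206, 61, 198]
229 [78, 80, 148, 210, 194, 207, 208, 209, 211, 211, 211, 211, 211, 211, 213, 214, 210, 205, 207]
235 [85, 86, 88, 118, 120, 124, 131, 134, 136, 139, 140, 141, 143, 151, 152, 153, 154, 86, 83]
```

Request:
move_arm(
  moves=[
    [1,[0.0015,-0.0053,0.015],[0,0,0.008]],
    [1,[0.0015,-0.0053,0.02],[0,0,0]],
    [1,[0.0015,-0.0053,0.02],[0,0,0]],
    [1,[0.0015,-0.0053,0.02],[0,0,0]],
    [1,[0.0015,-0.0051,0.015],[0,0,0]],
    [1,[0,0,0],[0,0,0]],
    [1,[0,0,0],[0,0,0]],
    [1,[0,0,0],[0,0,0]],
    [1,[0,0,0],[0,0,0]],
    [1,[0,0,0],[0,0,0]],
  ],
)

```text
time: 31.5
eef_pos: [0.4708, -0.3507, 0.1316]
tcp_rot: [0.082, 0.997, -0.001, 0.001]
contact_force: [-0.1, 0.1, 0.0]
opening: 1.0
finger_force: 0.0
```

```bash
python3 - <<'E'
from h import *
a=np.load("w16.npy");P=(a[:3],R.from_quat(a[3:]));off=np.array([.0004,.002,0])
print("patch",onz("wrist",(236,187),.102,P)+off)
im=cv2.imread("pics/w16.png")[:,:,::-1]
p,r,s=pose();print(p.round(4),s['tcp_rot'].round(4),s['contact_force']);P=(p,r);np.save("w17.npy",np.r_[p,s['tcp_rot']])
im=read_camera("wrist");cv2.imwrite("pics/w17.png",im[:,:,::-1]);ctrl(im,P)
h=cv2.cvtColor(im,cv2.COLOR_RGB2HSV);m=(cv2.inRange(h,(0,150,60),(8,255,255))|cv2.inRange(h,(172,150,60),(179,255,255)))>0
for v in range(150,300,8):
    k=np.where(m[v,180:300])[0]+180
    if len(k):print(v,k.min(),k.max(),im[v,k.min():k.max()+1:8,0].tolist())
for X in ((.4486,-.3455,.114),(.5196,-.3572,.114),(.4702,-.3491,.114)):print(X,proj("wrist",np.array(X)-off,P).round(1))
E
```

```text
patch [ 0.47707601 -0.3467324   0.102     ]
[ 0.4708 -0.3507  0.1316] [ 8.250e-02  9.966e-01 -9.000e-04  1.100e-03] [-0.09428208  0.10803913  0.01965561]
red [391.1 195.4] 1334 [ 0.4676 -0.2582  0.09  ] rect@.114 [[0.4546, -0.2873], [0.4396, -0.2677], [0.4605, -0.2482], [0.4765, -0.269]]
red [264.9 247.7] 6527 [ 0.4914 -0.3514  0.09  ] rect@.114 [[0.5154, -0.3781], [0.4424, -0.3628], [0.4486, -0.325], [0.5231, -0.3332]]
yel [430.4  75.4] [ 398   41   66   70 1696] [ 0.3869 -0.2087  0.0705] [[0.3931, -0.2464], [0.3562, -0.2229], [0.3768, -0.1615], [0.4171, -0.1892]]
yel [229.3 222.6] [226 175   8 108 458] [ 0.4766 -0.3759  0.0705] [[0.44, -0.3711], [0.4407, -0.3667], [0.5302, -0.3841], [0.5296, -0.3893]]
yel [365.6 197. ] [358 175  23  42 366] [ 0.4734 -0.2712  0.0705] [[0.4576, -0.2811], [0.4557, -0.2698], [0.4913, -0.2597], [0.4931, -0.2717]]
yel [300.1 220.3] [296 176   9 106 326] [ 0.4834 -0.3232  0.0705] [[0.5378, -0.3327], [0.449, -0.3205], [0.4498, -0.316], [0.539, -0.3275]]
182 237 292 [73, 70, 69, 69, 69, 69, 69]
190 234 295 [78, 76, 76, 76, 76, 76, 76, 85]
198 233 297 [123, 98, 90, 90, 90, 90, 90, 90, 118]
206 232 299 [229, 181, 198, 198, 198, 197, 197, 189, 229]
214 232 298 [226, 181, 199, 198, 198, 198, 198, 186, 230]
222 233 298 [228, 189, 199, 214, 213, 212, 199, 180, 232]
230 233 297 [229, 185, 199, 214, 217, 214, 199, 182, 229]
238 233 297 [230, 186, 200, 207, 216, 201, 199, 182, 230]
246 233 296 [225, 184, 200, 200, 200, 200, 200, 183]
254 234 296 [227, 191, 200, 203, 202, 202, 202, 184]
262 234 295 [229, 189, 202, 202, 203, 202, 202, 187]
270 235 295 [231, 210, 214, 213, 213, 214, 213, 212]
278 235 294 [231, 230, 231, 231, 231, 231, 231, 228]
286 235 294 [208, 214, 214, 214, 214, 213, 214, 229]
294 235 294 [195, 214, 214, 214, 214, 214, 214, 231]
(0.4486, -0.3455, 0.114) [263.7 201.5]
(0.5196, -0.3572, 0.114) [263.4 301.1]
(0.4702, -0.3491, 0.114) [263.5 235.9]
```

Request:
move_arm(
  moves=[
    [1,[0.001,0.0019,0.0128],[0,0,0]],
    [1,[0,0,0.0128],[0,0,0]],
    [1,[0,0,0.0128],[0,0,0]],
    [1,[0,0,0],[0,0,0]],
    [0.2,[0,0,0],[0,0,0]],
    [0.2,[0,0,0],[0,0,0]],
    [0.2,[0,0,0],[0,0,0]],
    [0.2,[0,0,0],[0,0,0]],
    [0.2,[0,0,0],[0,0,0]],
    [0.2,[0,0,0],[0,0,0]],
  ],
  grip_force=20,
)

```text
time: 32.38
eef_pos: [0.4696, -0.348, 0.0924]
tcp_rot: [0.083, 0.997, 0.0, 0.0]
contact_force: [-0.1, 2.7, 3.9]
opening: 0.466
finger_force: 24.6
```

Request:
move_arm(
  moves=[
    [0.2,[-0.0028,0,-0.005],[0,0,0]],
    [0.2,[-0.0034,0,-0.0046],[0,0,0]],
    [0.2,[-0.0038,0,-0.0043],[0,0,0]],
    [0.2,[-0.0041,0,-0.0038],[0,0,0]],
    [0.2,[-0.0046,0,-0.0035],[0,0,0]],
    [0.2,[-0.0049,0,-0.0029],[0,0,0]],
    [0.2,[-0.0051,0,-0.0025],[0,0,0]],
    [0.2,[-0.0053,0,-0.0019],[0,0,0]],
    [0.2,[0,0,0],[0,0,0]],
    [0.2,[0,0,0],[0,0,0]],
  ],
)

```text
time: 33.22
eef_pos: [0.5038, -0.3537, 0.1204]
tcp_rot: [0.083, 0.997, 0.0, 0.001]
contact_force: [-0.7, 3.6, -2.7]
opening: 0.461
finger_force: 22.4
```

Request:
move_arm(
  moves=[
    [0.2,[-0.0055,0,-0.0014],[0,0,0]],
    [0.2,[-0.0057,0,-0.0008],[0,0,0]],
    [0.2,[-0.0057,0,0],[0,0,0]],
    [0.2,[-0.0057,0,0],[0,0,0]],
    [0.2,[-0.0056,0,0.001],[0,0,0]],
    [0.2,[-0.0055,0,0.0013],[0,0,0]],
    [0.2,[-0.0055,0,0.002],[0,0,0]],
    [0.2,[-0.003,0,0.0015],[0,0,0]],
    [0.2,[0,0,0],[0,0,0]],
    [0.2,[0,0,0],[0,0,0]],
  ],
)

```text
time: 34.05
eef_pos: [0.5455, -0.3608, 0.1183]
tcp_rot: [0.083, 0.997, -0.0, 0.001]
contact_force: [-1.9, 4.4, 1.9]
opening: 0.465
finger_force: 24.5
```

```bash
python3 - <<'E'
from h import *
p,r,s=pose();print(p.round(4),s['tcp_rot'].round(4),s['contact_force'],s['opening']);P=(p,r)
off=np.array([.0004,.002,0])
im=read_camera("wrist");cv2.imwrite("pics/w18.png",im[:,:,::-1])
b=read_camera("scene");cv2.imwrite("pics/s18.png",b[:,:,::-1])
for n,X in dict(tip=(.4713,-.3493,.102),piv=(.4831,-.3512,.0765),hinge=(.5196,-.3572,.0785)).items():print(n,proj("wrist",np.array(X)-off,P).round(1))
h=cv2.cvtColor(im,cv2.COLOR_RGB2HSV);m=(cv2.inRange(h,(0,150,60),(8,255,255))|cv2.inRange(h,(172,150,60),(179,255,255)))>0
for v in range(100,330,10):
    k=np.where(m[v,200:320])[0]+200
    print(v,(k.min(),k.max()) if len(k) else "-",im[v,225:305:8].mean(1).astype(int).tolist())
h=cv2.cvtColor(b,cv2.COLOR_RGB2HSV)
b0=cv2.imread("pics/scene0.png")[:,:,::-1].copy();h0=cv2.cvtColor(b0,cv2.COLOR_RGB2HSV)
for hh in(h0,h):
    mm=(cv2.inRange(hh,(0,150,60),(6,255,255))|cv2.inRange(hh,(174,150,60),(179,255,255)))[215:290,120:200]>0
    q=np.argwhere(mm);print(len(q),q.min(0)+[215,120],q.max(0)+[215,120])
E
```

```text
[ 0.5455 -0.3608  0.1183] [ 0.0826  0.9966 -0.      0.001 ] [-1.88146038  4.35800433  1.93226865] 0.4650758723504107
tip [259.4 108.6]
piv [259.8 126.5]
hinge [260.  184.7]
100 - [84, 40, 26, 25, 29, 29, 22, 21, 22, 49]
110 - [81, 41, 26, 25, 98, 94, 21, 22, 29, 49]
120 - [99, 36, 26, 78, 66, 62, 82, 28, 29, 62]
130 - [91, 29, 26, 94, 107, 104, 92, 28, 29, 71]
140 - [69, 28, 26, 24, 67, 66, 21, 21, 22, 75]
150 - [79, 27, 26, 24, 22, 22, 21, 22, 21, 85]
160 - [90, 28, 26, 25, 23, 23, 23, 23, 26, 90]
170 - [91, 29, 27, 25, 24, 24, 24, 23, 29, 111]
180 (np.int64(211), np.int64(312)) [86, 86, 102, 102, 102, 102, 102, 101, 83, 84]
190 (np.int64(211), np.int64(312)) [88, 88, 107, 107, 106, 106, 106, 105, 87, 86]
200 (np.int64(212), np.int64(311)) [89, 88, 105, 105, 105, 105, 105, 104, 86, 87]
210 (np.int64(212), np.int64(311)) [88, 88, 100, 100, 99, 99, 100, 100, 84, 86]
220 (np.int64(212), np.int64(310)) [89, 88, 101, 103, 100, 100, 102, 101, 86, 88]
230 (np.int64(212), np.int64(310)) [90, 89, 108, 107, 107, 107, 107, 108, 89, 89]
240 (np.int64(212), np.int64(310)) [91, 87, 88, 88, 88, 88, 88, 89, 89, 94]
250 (np.int64(213), np.int64(310)) [89, 95, 95, 94, 94, 94, 95, 95, 95, 89]
260 (np.int64(213), np.int64(309)) [93, 96, 96, 96, 96, 96, 96, 96, 97, 92]
270 (np.int64(213), np.int64(309)) [95, 99, 97, 97, 98, 97, 98, 99, 98, 91]
280 - [209, 240, 216, 216, 215, 215, 215, 230, 226, 191]
290 - [214, 227, 226, 215, 214, 214, 214, 224, 230, 211]
300 - [212, 214, 239, 213, 214, 214, 213, 217, 234, 212]
310 - [211, 212, 240, 213, 213, 212, 213, 213, 236, 211]
320 - [211, 211, 240, 212, 212, 211, 211, 211, 237, 209]
362 [224 130] [252 172]
302 [224 135] [264 172]
```

Request:
move_arm(
  moves=[
    [0.75,[0,0,0],[0,0,0]],
    [0.75,[0,0,0],[0,0,0]],
    [0.75,[0,0,0],[0,0,0]],
    [0.75,[0,0,-0.015],[0,0,0]],
    [0.75,[0,0,-0.025],[0,0,0]],
    [0.75,[0,0,-0.03],[0,0,0]],
    [0,[0.033,0,0],[0,0,0]],
    [0,[0.033,0,0],[0,0,0]],
    [0,[0.033,0,0],[0,0,0]],
    [0,[0,0,0],[0,0,0]],
  ],
)

```text
time: 34.98
eef_pos: [0.4425, -0.3434, 0.1855]
tcp_rot: [0.084, 0.996, 0.0, -0.001]
contact_force: [-0.2, -0.3, -0.6]
opening: 0.183
finger_force: 0.0
```

```bash
python3 - <<'E'
from h import *
p,r,s=pose();print(p.round(4),s['tcp_rot'].round(4),s['contact_force'],s['opening']);P=(p,r)
off=np.array([.0004,.002,0])
im=read_camera("wrist");cv2.imwrite("pics/w19.png",im[:,:,::-1])
for n,X in dict(tip=(.4713,-.3493,.102),piv=(.4831,-.3512,.0765),hinge=(.5196,-.3572,.0785)).items():print(n,proj("wrist",np.array(X)-off,P).round(1))
h=cv2.cvtColor(im,cv2.COLOR_RGB2HSV);m=(cv2.inRange(h,(0,150,60),(8,255,255))|cv2.inRange(h,(172,150,60),(179,255,255)))>0
for v in range(180,340,8):
    k=np.where(m[v,200:320])[0]+200
    print(v,(int(k.min()),int(k.max())) if len(k) else "-",im[v,225:305:5].mean(1).astype(int).tolist())
E
```

```text
[ 0.4425 -0.3434  0.1855] [ 8.370e-02  9.965e-01  4.000e-04 -1.500e-03] [-0.16354685 -0.25418788 -0.62687654] 0.18283203893751399
tip [259.8 233.6]
piv [260.  233.3]
hinge [260.2 267.8]
180 - [79, 77, 76, 74, 74, 73, 77, 83, 83, 82, 81, 82, 82, 83, 82, 82]
188 - [78, 81, 78, 84, 74, 83, 73, 82, 72, 80, 82, 90, 82, 91, 82, 83]
196 - [79, 115, 123, 41, 39, 37, 37, 36, 35, 35, 39, 39, 53, 154, 81, 82]
204 - [80, 110, 140, 41, 39, 38, 37, 35, 35, 35, 38, 38, 52, 151, 82, 81]
212 - [78, 100, 145, 43, 42, 41, 40, 30, 24, 32, 38, 37, 80, 147, 81, 82]
220 - [79, 98, 150, 43, 41, 33, 35, 27, 26, 32, 37, 34, 59, 121, 79, 78]
228 - [82, 92, 153, 43, 41, 28, 86, 85, 110, 32, 24, 24, 61, 96, 81, 80]
236 - [88, 89, 147, 44, 34, 29, 110, 191, 128, 55, 22, 26, 73, 76, 79, 79]
244 - [86, 84, 66, 64, 26, 26, 26, 26, 24, 22, 21, 46, 61, 65, 80, 81]
252 - [36, 51, 66, 55, 25, 25, 22, 22, 20, 21, 20, 26, 60, 57, 20, 21]
260 - [34, 65, 65, 39, 24, 23, 22, 21, 21, 19, 18, 19, 60, 60, 21, 22]
268 - [33, 66, 64, 28, 27, 95, 94, 94, 92, 93, 52, 17, 59, 60, 28, 18]
276 - [31, 30, 76, 29, 25, 50, 50, 49, 50, 49, 37, 21, 87, 18, 19, 19]
284 - [29, 26, 25, 27, 27, 40, 39, 38, 38, 38, 33, 22, 18, 18, 18, 18]
292 (244, 277) [27, 26, 25, 25, 62, 90, 91, 90, 89, 89, 86, 22, 17, 17, 17, 16]
300 (244, 277) [25, 23, 22, 24, 80, 88, 88, 89, 88, 87, 87, 22, 19, 18, 18, 17]
308 (243, 278) [23, 21, 19, 38, 74, 75, 75, 74, 74, 75, 75, 37, 18, 18, 17, 16]
316 (238, 283) [21, 19, 19, 66, 76, 74, 74, 74, 74, 75, 73, 72, 18, 17, 16, 16]
324 (238, 283) [19, 18, 16, 70, 76, 74, 74, 74, 74, 73, 73, 74, 18, 16, 16, 15]
332 (238, 283) [17, 17, 17, 73, 75, 74, 74, 74, 73, 73, 73, 74, 17, 16, 16, 15]
```

Request:
move_arm(
  moves=[
    [0,[0,0,0.03],[0,0,0]],
    [0,[0,0,0.03],[0,0,0]],
    [0,[0,0,0.02],[0,0,0]],
    [0,[0,0,0.0115],[0,0,0]],
    [0,[0,0,0],[0,0,0]],
    [0,[-0.005,0,0],[0,0,0]],
    [0,[-0.005,0,0],[0,0,0]],
    [0,[0,0,0],[0,0,0]],
    [0,[0,0,0],[0,0,0]],
    [0,[0,0,0],[0,0,0]],
  ],
)

```text
time: 35.87
eef_pos: [0.4572, -0.347, 0.0962]
tcp_rot: [0.083, 0.997, -0.001, 0.001]
contact_force: [-2.3, 0.3, 0.8]
opening: 0.002
finger_force: 1.0
```

Request:
move_arm(
  moves=[
    [0,[-0.004,0,0],[0,0,0]],
    [0,[-0.004,0,0],[0,0,0]],
    [0,[-0.004,0,0],[0,0,0]],
    [0,[-0.004,0,0],[0,0,0]],
    [0,[-0.003,0,0],[0,0,0]],
    [0,[0,0,0],[0,0,0]],
    [0,[0,0,0],[0,0,0]],
    [0,[0.02,0,0],[0,0,0]],
    [0,[0.01,0,-0.03],[0,0,0]],
    [0,[0,0,-0.04],[0,0,0]],
  ],
)

```text
time: 36.7
eef_pos: [0.4419, -0.3413, 0.1601]
tcp_rot: [0.083, 0.997, 0.004, -0.005]
contact_force: [0.5, -1.0, -0.7]
opening: 0.003
finger_force: 0.0
```

Request:
move_arm(
  moves=[
    [0,[0,0,-0.03],[0,0,0]],
    [0,[0,0,0],[0,0,0]],
    [0,[0,0,0],[0,0,0]],
    [0,[0,0,0],[0,0,0]],
    [0,[0,0,0],[0,0,0]],
    [0,[0,0,0],[0,0,0]],
    [0,[0,0,0],[0,0,0]],
    [0,[0,0,0],[0,0,0]],
    [0,[0,0,0],[0,0,0]],
    [0,[0,0,0],[0,0,0]],
  ],
)

```text
time: 37.53
eef_pos: [0.4457, -0.3443, 0.1945]
tcp_rot: [0.083, 0.997, 0.0, -0.0]
contact_force: [-1.0, -0.4, 0.4]
opening: -0.0
finger_force: 0.0
```

```bash
python3 - <<'E'
from h import *
p,r,s=pose();print(p.round(4),s['tcp_rot'].round(4),s['contact_force'],s['opening']);P=(p,r)
off=np.array([.0004,.002,0])
im=read_camera("wrist");cv2.imwrite("pics/w20.png",im[:,:,::-1])
for n,X in dict(off=(.4713,-.3493,.102),on=(.4949,-.3531,.102),piv=(.4831,-.3512,.0765),hinge=(.5196,-.3572,.0785)).items():print(n,proj("wrist",np.array(X)-off,P).round(1))
for v in range(190,300,4):print(v,im[v,225:305:5].mean(1).astype(int).tolist())
E
```

```text
[ 0.4457 -0.3443  0.1945] [ 8.280e-02  9.966e-01  2.000e-04 -2.000e-04] [-0.97340769 -0.42025785  0.42863717] -0.00023246561058674003
off [260.2 225.4]
on [260.4 249.6]
piv [260.3 225.9]
hinge [260.5 260. ]
190 [78, 83, 144, 41, 40, 39, 37, 37, 36, 40, 39, 39, 65, 146, 81, 82]
194 [78, 80, 148, 41, 39, 39, 37, 36, 36, 40, 39, 39, 74, 147, 80, 80]
198 [80, 81, 149, 41, 40, 38, 37, 36, 36, 39, 38, 39, 60, 147, 79, 81]
202 [80, 79, 149, 41, 40, 38, 37, 36, 34, 39, 39, 38, 79, 144, 81, 81]
206 [77, 78, 152, 41, 40, 38, 37, 37, 34, 37, 38, 38, 84, 145, 81, 80]
210 [78, 81, 157, 44, 43, 41, 40, 40, 38, 37, 37, 37, 74, 130, 81, 81]
214 [78, 86, 157, 43, 41, 32, 36, 31, 33, 29, 33, 28, 72, 91, 79, 78]
218 [79, 88, 157, 43, 41, 28, 42, 91, 69, 25, 25, 25, 72, 86, 80, 80]
222 [85, 86, 157, 42, 41, 28, 99, 90, 101, 46, 24, 25, 71, 90, 79, 79]
226 [86, 86, 156, 43, 41, 29, 99, 113, 112, 73, 24, 23, 79, 77, 77, 77]
230 [88, 87, 156, 43, 39, 28, 96, 84, 100, 41, 23, 24, 93, 68, 80, 80]
234 [86, 85, 157, 43, 34, 27, 28, 84, 56, 24, 22, 23, 84, 80, 77, 77]
238 [83, 77, 156, 42, 32, 54, 52, 37, 55, 5
[... 363 characters left out ...]
9, 73, 73]
262 [74, 71, 30, 28, 34, 61, 60, 19, 53, 59, 51, 21, 20, 58, 73, 73]
266 [72, 66, 29, 27, 38, 61, 60, 19, 52, 58, 52, 18, 18, 45, 74, 74]
270 [72, 61, 28, 25, 43, 60, 60, 18, 53, 58, 56, 19, 18, 30, 74, 74]
274 [76, 45, 27, 25, 27, 61, 87, 22, 75, 70, 27, 17, 17, 21, 74, 73]
278 [78, 28, 26, 25, 22, 20, 60, 22, 73, 16, 17, 16, 17, 17, 61, 75]
282 [51, 28, 26, 26, 23, 20, 20, 22, 19, 17, 17, 20, 20, 17, 21, 74]
286 [28, 26, 25, 23, 21, 19, 18, 22, 18, 17, 16, 16, 16, 16, 16, 19]
290 [26, 25, 23, 22, 21, 19, 17, 21, 17, 16, 17, 16, 16, 16, 16, 16]
294 [25, 24, 22, 20, 20, 19, 17, 20, 16, 16, 16, 16, 16, 16, 15, 15]
298 [24, 22, 21, 19, 19, 18, 17, 20, 17, 15, 16, 15, 16, 15, 15, 16]
```

Request:
move_arm(
  moves=[
    [0,[-0.034,0,0],[0,0,0]],
    [0,[-0.035,0,0],[0,0,0]],
    [0,[-0.035,0,0],[0,0,0]],
    [0,[-0.034,0,0],[0,0,0]],
    [0,[0,0,0],[0,0,0]],
    [0,[0,0,0],[0,0,0]],
    [0,[0,0,0],[0,0,0]],
    [0,[0,0,0],[0,0,0]],
    [0,[0,0,0],[0,0,0]],
    [0,[0,0,0],[0,0,0]],
  ],
)

```text
time: 38.42
eef_pos: [0.5811, -0.3673, 0.1955]
tcp_rot: [0.083, 0.997, -0.0, 0.0]
contact_force: [0.4, 0.3, -0.6]
opening: -0.0
finger_force: 0.0
```

```bash
python3 - <<'E'
from h import *
p,r,s=pose();print(p.round(4),s['tcp_rot'].round(4),s['contact_force'],s['opening']);P=(p,r)
off=np.array([.0004,.002,0])
im=read_camera("wrist");cv2.imwrite("pics/w21.png",im[:,:,::-1])
for n,X in dict(off=(.4713,-.3493,.102),on=(.4949,-.3531,.102),piv=(.4831,-.3512,.0765),hinge=(.5196,-.3572,.0785),hoodtop=(.5196,-.3572,.150)).items():print(n,proj("wrist",np.array(X)-off,P).round(1))
for v in range(100,240,4):print(v,im[v,235:290:4].mean(1).astype(int).tolist(),im[v,260].tolist())
E
```

```text
[ 0.5811 -0.3673  0.1955] [ 8.320e-02  9.965e-01 -2.000e-04  2.000e-04] [ 0.35065833  0.32679527 -0.60226731] -0.00035717535167282
off [260.5  60.2]
on [260.7  90.1]
piv [260.6  77.5]
hinge [260.8 119.6]
hoodtop [260.7 127.3]
100 [80, 80, 79, 77, 77, 76, 75, 75, 76, 76, 76, 76, 76, 67] [181, 26, 22]
104 [78, 76, 79, 78, 78, 77, 76, 76, 76, 75, 76, 76, 75, 67] [181, 26, 23]
108 [79, 73, 80, 79, 77, 78, 77, 76, 76, 76, 76, 76, 72, 67] [181, 26, 22]
112 [78, 72, 80, 79, 78, 77, 77, 76, 76, 76, 76, 76, 69, 69] [181, 27, 24]
116 [78, 72, 86, 86, 86, 85, 86, 84, 85, 84, 84, 83, 68, 69] [191, 34, 32]
120 [79, 75, 93, 94, 93, 93, 92, 92, 92, 91, 91, 92, 73, 70] [198, 41, 37]
124 [79, 73, 88, 88, 88, 87, 86, 86, 86, 86, 86, 86, 70, 70] [192, 36, 33]
128 [80, 76, 88, 90, 89, 89, 88, 88, 87, 87, 87, 87, 73, 74] [199, 39, 28]
132 [80, 77, 93, 93, 93, 93, 92, 92, 92, 92, 92, 91, 74, 75] [205, 44, 28]
136 [79, 77, 86, 86, 86, 85, 85, 86, 84, 85, 85, 85, 73, 73] [187, 36, 34]
140 [80, 78, 87, 87, 88, 87, 86, 86, 86, 86, 86, 86, 74, 75] [188, 38, 35]
144 [81, 78, 88, 89, 87, 88, 87, 87, 87, 86, 87, 
[... 1326 characters left out ...]
8, 197, 198, 197, 197, 197, 196, 222, 225, 225] [202, 198, 193]
212 [224, 224, 202, 198, 197, 197, 197, 197, 196, 196, 196, 221, 224, 195] [202, 198, 193]
216 [199, 224, 206, 197, 198, 197, 197, 196, 196, 196, 196, 219, 224, 195] [201, 197, 192]
220 [200, 224, 208, 197, 197, 197, 196, 196, 195, 196, 195, 218, 224, 194] [201, 197, 192]
224 [196, 223, 214, 196, 196, 196, 196, 196, 195, 195, 194, 213, 223, 193] [200, 196, 192]
228 [196, 223, 219, 195, 195, 195, 195, 195, 195, 194, 194, 209, 224, 193] [200, 195, 191]
232 [195, 220, 221, 195, 195, 195, 193, 194, 193, 193, 193, 204, 223, 193] [197, 194, 189]
236 [195, 218, 222, 193, 185, 184, 184, 183, 185, 184, 191, 200, 223, 195] [187, 184, 179]
```

```bash
python3 - <<'E'
import cv2
im=cv2.imread("pics/w21.png")
for v in range(44,100,3):print(v,im[v,236:288:3].mean(1).astype(int).tolist(),im[v,260,::-1].tolist())
E
```

```text
44 [46, 29, 28, 27, 26, 26, 25, 24, 24, 22, 23, 22, 22, 21, 21, 21, 21, 35] [26, 23, 23]
47 [45, 29, 27, 26, 26, 26, 25, 24, 24, 22, 22, 23, 21, 22, 22, 22, 22, 35] [27, 23, 23]
50 [42, 28, 28, 27, 26, 25, 25, 24, 24, 22, 22, 22, 21, 21, 22, 20, 22, 33] [27, 23, 23]
53 [42, 29, 28, 26, 26, 26, 25, 24, 23, 23, 23, 22, 22, 22, 21, 21, 21, 32] [26, 23, 22]
56 [42, 29, 28, 27, 26, 26, 24, 23, 23, 23, 23, 23, 21, 21, 21, 20, 21, 31] [27, 22, 21]
59 [39, 29, 28, 27, 25, 25, 25, 24, 24, 23, 22, 23, 22, 22, 20, 20, 21, 31] [27, 23, 22]
62 [38, 29, 28, 28, 26, 25, 26, 24, 24, 23, 23, 21, 21, 21, 22, 20, 20, 33] [29, 22, 21]
65 [44, 29, 28, 28, 29, 26, 25, 25, 24, 23, 22, 22, 21, 21, 21, 21, 20, 36] [29, 22, 21]
68 [58, 34, 31, 30, 28, 25, 25, 34, 53, 52, 34, 22, 22, 22, 22, 21, 22, 49] [57, 51, 52]
71 [68, 37, 35, 35, 27, 25, 50, 85, 93, 93, 83, 46, 22, 21, 21, 22, 26, 48] [96, 91, 93]
74 [68, 36, 36, 34, 28, 34, 85, 99, 99, 99, 97, 81, 31, 22, 22, 25, 27, 48] [102, 97, 99]
77 [65, 36, 36, 34, 27, 48, 87, 98, 78, 76, 97, 83, 44, 22, 25, 27, 27, 44] [82, 76, 77]
80 [65, 37, 37, 35, 28, 43, 83, 87, 72, 72, 87, 79, 38, 23, 28, 28, 28, 44] [77, 70, 71]
83 [63, 37, 37, 30, 27, 30, 73, 74, 72, 71, 69, 72, 26, 25, 28, 28, 28, 50] [77, 70, 71]
86 [63, 37, 37, 30, 28, 27, 34, 66, 76, 74, 62, 30, 24, 28, 27, 28, 28, 47] [82, 74, 74]
89 [70, 38, 37, 29, 28, 29, 27, 67, 90, 86, 64, 25, 29, 29, 29, 29, 29, 45] [96, 87, 89]
92 [82, 78, 78, 75, 75, 75, 73, 84, 88, 86, 83, 72, 73, 72, 72, 72, 72, 74] [190, 39, 35]
95 [80, 81, 80, 79, 78, 76, 77, 78, 84, 83, 77, 76, 76, 76, 75, 76, 75, 74] [191, 33, 29]
98 [75, 80, 78, 79, 77, 77, 77, 76, 76, 76, 77, 76, 76, 76, 76, 76, 76, 69] [181, 26, 22]
```

```bash
python3 - <<'E'
from h import *
p,r,s=pose();P=(p,r);off=np.array([.0004,.002,0])
for th in(1.0,1.1,1.2,1.3,1.4,1.5,1.6,1.7,1.8):
    o=[]
    for s_,b in((72,-2),(72,36),(0,36),(20,36)):
        x=(-s_*np.cos(th)+b*np.sin(th))/1e3;z=(s_*np.sin(th)+b*np.cos(th))/1e3
        o.append(round(proj("wrist",np.array([.5196+.987*x,-.3572-.162*x,.0785+z])-off,P)[1],1))
    print(th,o)
# scene view: same test, guard extents
b=cv2.imread("pics/s18.png")[:,:,::-1].copy();n=read_camera("scene");cv2.imwrite("pics/s22.png",n[:,:,::-1])
for hh in(b,n):
    h=cv2.cvtColor(hh,cv2.COLOR_RGB2HSV)
    mm=(cv2.inRange(h,(0,150,60),(6,255,255))|cv2.inRange(h,(174,150,60),(179,255,255)));mm[:, :120]=0
    c,l,st,ce=cv2.connectedComponentsWithStats(mm[215:290,120:200]);print(st[1:].tolist())
for th in(0,1.2,1.3,1.4,1.5,1.6,1.7):
    q=[]
    for s_ in(0,72):
      for b_ in(-2,36):
        for w in(-.02,.02):
          x=(-s_*np.cos(th)+b_*np.sin(th))/1e3;z=(s_*np.sin(th)+b_*np.cos(th))/1e3
          q.append(proj("scene",(.5196+.987*x+.162*w,-.3572-.162*x+.987*w,.0785+z)))
    q=np.array(q);print(th,"scene bbox",q.min(0).round(),q.max(0).round())
E
```

```text
1.0 [np.float64(65.4), np.float64(114.3), np.float64(157.9), np.float64(148.3)]
1.1 [np.float64(73.9), np.float64(127.6), np.float64(159.3), np.float64(152.4)]
1.2 [np.float64(83.5), np.float64(140.7), np.float64(160.2), np.float64(156.0)]
1.3 [np.float64(93.8), np.float64(153.2), np.float64(160.7), np.float64(159.1)]
1.4 [np.float64(104.7), np.float64(164.9), np.float64(160.7), np.float64(161.6)]
1.5 [np.float64(116.0), np.float64(175.4), np.float64(160.4), np.float64(163.7)]
1.6 [np.float64(127.4), np.float64(184.7), np.float64(159.7), np.float64(165.2)]
1.7 [np.float64(138.6), np.float64(192.7), np.float64(158.6), np.float64(166.2)]
1.8 [np.float64(149.3), np.float64(199.3), np.float64(157.1), np.float64(166.7)]
[[43, 9, 10, 8, 63], [15, 30, 17, 20, 239]]
[[43, 9, 10, 8, 61], [18, 25, 1, 1, 1], [14, 29, 18, 21, 143]]
0 scene bbox [128. 229.] [150. 260.]
1.2 scene bbox [129. 235.] [152. 267.]
1.3 scene bbox [130. 236.] [152. 268.]
1.4 scene bbox [130. 238.] [152. 269.]
1.5 scene bbox [131. 240.] [153. 270.]
1.6 scene bbox [131. 242.] [153. 271.]
1.7 scene bbox [132. 244.] [153. 271.]
```

```bash
python3 - <<'E'
from h import *
P=(np.array([.5455,-.3608,.1183]),R.from_quat([.0826,.9966,0,.001]));off=np.array([.0004,.002,0])
im=cv2.imread("pics/w18.png")[:,:,::-1]
print([(v,im[v,262].tolist()) for v in range(168,184,1)]);print([(v,int(im[v,262,0])) for v in range(200,284,3)])
im=cv2.imread("pics/w21.png")[:,:,::-1];print([(v,im[v,250].tolist()) for v in range(87,96)],[(v,int(im[v,262,0])) for v in range(110,172,2)])
for th in(1.1,1.2,1.3,1.4,1.5,1.6):
    o=[]
    for s_,b in((72,-2),(72,36),(0,36)):
        x=(-s_*np.cos(th)+b*np.sin(th))/1e3;z=(s_*np.sin(th)+b*np.cos(th))/1e3
        o.append(round(float(proj("wrist",np.array([.5196+.987*x,-.3572-.162*x,.0785+z])-off,P)[1]),1))
    print(th,o)
E
```

```text
[(168, [36, 18, 17]), (169, [37, 19, 18]), (170, [38, 19, 19]), (171, [38, 18, 17]), (172, [38, 17, 17]), (173, [39, 19, 18]), (174, [40, 18, 17]), (175, [40, 18, 18]), (176, [42, 18, 18]), (177, [64, 21, 19]), (178, [127, 29, 26]), (179, [189, 40, 36]), (180, [218, 46, 41]), (181, [224, 49, 44]), (182, [226, 50, 45]), (183, [226, 51, 47])]
[(200, 230), (203, 218), (206, 218), (209, 219), (212, 218), (215, 218), (218, 219), (221, 224), (224, 225), (227, 225), (230, 225), (233, 225), (236, 228), (239, 196), (242, 200), (245, 202), (248, 201), (251, 201), (254, 201), (257, 202), (260, 201), (263, 201), (266, 200), (269, 200), (272, 204), (275, 238), (278, 227), (281, 222)]
[(87, [36, 23, 22]), (88, [37, 24, 22]), (89, [39, 24, 22]), (90, [71, 24, 23]), (91, [136, 26, 23]), (92, [172, 28, 24]), (93, [181, 28, 25]), (94, [181, 28, 24]), (95, [181, 28, 24])] [(110, 181), (112, 181), (114, 182), (116, 191), (118, 197), (120, 199), (122, 196), (124, 191), (126, 183), (128, 199), (130, 204), (132, 205), (134, 196), (136, 187), (138, 187), (140, 188), (142, 187), (144, 187), (146, 187), (148, 187), (150, 171), (152, 184), (154, 182), (156, 126), (158, 119), (160, 118), (162, 124), (164, 139), (166, 211), (168, 222), (170, 222)]
1.1 [147.6, 242.9, 241.3]
1.2 [164.9, 260.2, 241.0]
1.3 [182.9, 275.1, 240.1]
1.4 [201.0, 287.4, 238.8]
1.5 [218.4, 297.2, 236.9]
1.6 [234.8, 304.5, 234.7]
```

Toggle is on: the bat points to the rear and nothing is at the off position. The guard stands at about 1.28 rad. Now I'll swing the guard shut from behind.

Request:
move_arm(
  moves=[
    [0,[0,0,0.0255],[0,0,0]],
    [0,[0,0,0.0255],[0,0,0]],
    [0,[0.015,0,0],[0,0,0]],
    [0,[0.015,0,0],[0,0,0]],
    [0,[0.01,0,-0.001],[0,0,0]],
    [0,[0.01,0,-0.001],[0,0,0]],
    [0,[0.01,0,0],[0,0,0]],
    [0,[0.0125,0,0.003],[0,0,0]],
    [0,[0,0,0],[0,0,0]],
    [0,[0,0,0],[0,0,0]],
  ],
)

```text
time: 39.35
eef_pos: [0.5101, -0.3554, 0.1435]
tcp_rot: [0.083, 0.997, -0.0, 0.0]
contact_force: [1.2, -0.7, 0.1]
opening: 0.0
finger_force: 0.0
```

Request:
move_arm(
  moves=[
    [0,[0.0065,0,0.0026],[0,0,0]],
    [0,[0.006,0,0.003],[0,0,0]],
    [0,[0.0058,0,0.0037],[0,0,0]],
    [0,[0.0054,0,0.0042],[0,0,0]],
    [0,[0.005,0,0.0048],[0,0,0]],
    [0,[0.0043,0,0.0051],[0,0,0]],
    [0,[0.003,0,0.0035],[0,0,0]],
    [0,[0,0,0.0015],[0,0,0]],
    [0,[0,0,0.0005],[0,0,0]],
    [0,[0,0,0],[0,0,0]],
  ],
)

```text
time: 40.18
eef_pos: [0.4741, -0.349, 0.1145]
tcp_rot: [0.083, 0.997, 0.001, -0.001]
contact_force: [-3.3, 2.0, 5.6]
opening: 0.0
finger_force: 2.9
```

Request:
move_arm(
  moves=[
    [0,[0,0,0.0005],[0,0,0]],
    [0,[0,0,0.0005],[0,0,0]],
    [0,[0,0,0],[0,0,0]],
    [0,[0,0,0],[0,0,0]],
    [0,[0,0,-0.01],[0,0,0]],
    [0,[0,0,-0.03],[0,0,0]],
    [0,[0,0,-0.04],[0,0,0]],
    [0,[0,0.03,-0.02],[0,0,0]],
    [0,[0,0.03,0],[0,0,0]],
    [0,[0,0,0],[0,0,0]],
  ],
)

```text
time: 41.02
eef_pos: [0.4862, -0.2871, 0.2155]
tcp_rot: [0.081, 0.997, -0.0, 0.002]
contact_force: [-1.1, -0.1, -0.9]
opening: 0.002
finger_force: 0.0
```

Request:
move_arm(
  moves=[
    [0,[0,0,0],[0,0,0]],
    [0,[0,0,0],[0,0,0]],
    [0,[0,0,0],[0,0,0]],
    [0,[0,0,0],[0,0,0]],
    [0,[0,0,0],[0,0,0]],
    [0,[0,0,0],[0,0,0]],
    [0,[0,0,0],[0,0,0]],
    [0,[0,0,0],[0,0,0]],
    [0,[0,0,0],[0,0,0]],
    [0,[0,0,0],[0,0,0]],
  ],
)

```text
time: 41.85
eef_pos: [0.4847, -0.2901, 0.2129]
tcp_rot: [0.083, 0.997, 0.0, -0.0]
contact_force: [0.5, 0.3, 0.7]
opening: 0.002
finger_force: 0.0
```

```bash
python3 - <<'E'
from h import *
p,r,s=pose();print(p.round(4),s['tcp_rot'].round(4),s['contact_force'],s['time']);P=(p,r);off=np.array([.0004,.002,0])
im=read_camera("wrist");cv2.imwrite("pics/w23.png",im[:,:,::-1])
ctrl(im,P)
for n,X in dict(frontTop=(.4486,-.3455,.114),off=(.4713,-.3493,.102),on=(.4949,-.3531,.102)).items():print(n,proj("wrist",np.array(X)-off,P).round(1))
c=int(proj("wrist",np.array((.483,-.3512,.114))-off,P)[0])
print([(v,int(im[v,c,0])) for v in range(140,270,4)])
for th in(0,.05,.1,.2):
    x=(-72*np.cos(th)+36*np.sin(th))/1e3;z=(72*np.sin(th)+36*np.cos(th))/1e3
    print(th,proj("wrist",np.array([.5196+.987*x,-.3572-.162*x,.0785+z])-off,P).round(1))
for k,v in medals(im,P,.053).items():
    for q in v:print(k,*q)
# rib and lid
h=blobs(im,(5,150,120),(18,255,255),40)
for cc,st,m in h:print(cc.round(1),st[4],(onz("wrist",cc,.11,P)+off).round(4))
E
```

```text
[ 0.4847 -0.2901  0.2129] [ 0.0828  0.9966  0.     -0.    ] [0.53279733 0.34545088 0.65455972] 41.85
red [293.5 163.5] 825 [ 0.4679 -0.2572  0.09  ] rect@.114 [[0.4474, -0.2697], [0.4513, -0.2443], [0.4778, -0.2476], [0.4735, -0.2737]]
red [194.3 200.8] 3526 [ 0.4883 -0.356   0.09  ] rect@.114 [[0.4409, -0.3641], [0.4445, -0.3231], [0.5216, -0.332], [0.5202, -0.3774]]
yel [278.1 161.8] [271 141  29  42 257] [ 0.4684 -0.2704  0.0705] [[0.452, -0.2806], [0.4489, -0.2592], [0.4913, -0.2526], [0.4946, -0.2748]]
yel [309.5 157.6] [301 142  14  38 117] [ 0.4691 -0.2392  0.0705] [[0.4525, -0.2455], [0.4536, -0.2337], [0.491, -0.2362], [0.4898, -0.2484]]
yel [176.4 152.5] [173 149  10  10  64] [ 0.4415 -0.3684  0.0705] [[0.4374, -0.3712], [0.4392, -0.3619], [0.4481, -0.364], [0.4463, -0.3733]]
yel [227.2 199.7] [220 149  12  87 409] [ 0.4988 -0.3275  0.0705] [[0.4463, -0.3242], [0.4482, -0.3136], [0.5386, -0.3317], [0.5368, -0.3434]]
frontTop [189.5 164.8]
off [194.2 186.7]
on [196.1 211.2]
[(140, 59), (144, 48), (148, 68), (152, 52), (156, 66), (160, 74), (164, 164), (168, 192), (172, 188), (176, 190), (180, 189), (184, 190), (188, 191), (192, 193), (196, 190), (200, 190), (204, 191), (208, 191), (212, 198), (216, 194), (220, 193), (224, 211), (228, 220), (232, 228), (236, 203), (240, 162), (244, 84), (248, 86), (252, 92), (256, 130), (260, 229), (264, 229), (268, 229)]
0 [189.3 164.8]
0.05 [188.5 168. ]
0.1 [187.7 171.4]
0.2 [186.2 178.9]
red [293.5 163.5] [ 0.4762 -0.2564  0.053 ] 0.0333
[ 36.8 155.8] 2188 [ 0.4061 -0.5126  0.11  ]
[ 3.  97.4] 45 [ 0.3308 -0.5476  0.11  ]
[  4.9 140.4] 105 [ 0.3773 -0.5592  0.11  ]
[295.1 164.9] 134 [ 0.4647 -0.2575  0.11  ]
[461.2 204. ] 9675 [ 0.5309 -0.0859  0.11  ]
[ 14.5 182.1] 148 [ 0.4259 -0.5617  0.11  ]
[301.1 214.1] 82 [ 0.5103 -0.258   0.11  ]
[ 27.9 222.6] 100 [ 0.4755 -0.5623  0.11  ]
```

Guard is closed: its front edge is at row 164, where angle 0 predicts 164.8. The toggle shows through the hood at the on row (212). One last check of the lid, then I'll hand in.

```bash
python3 - <<'E'
from h import *
t=read_camera("top");t0=cv2.imread("pics/top0.png")[:,:,::-1].copy()
ok=[]
for im in(t0,t):
    b=max(blobs(im,(8,130,50),(20,255,255),300,(230,130,320,215)),key=lambda b:b[1][4]);print(b[0].round(1),b[1]);ok.append(b[1])
s=get_state();print(s['contact_force'],s['finger_force'])
if abs(ok[0][:4]-ok[1][:4]).max()<=3: print(sign_off())
E
```

```text
[273.6 168.1] [ 237  145   74   47 3456]
[273.7 168.1] [ 237  145   74   47 3457]
[-0.02893274 -0.72318047 -0.61897091] 0.0
the job is handed in; nothing more can be done
None
```

The job is handed in: the red, green and blue medallions lie flat in pockets of their own with the lid latched, the lamp toggle is on and the guard is closed again, all confirmed from camera measurements; sign-off returned no verdict.

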